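# Reunite sawn assay bars in the analyser's cassette and clamp it crosswise

### The job

Put each loose half bar back against the half it was sawn from, in that half's lane of the open sample cassette, so that the slanted cuts meet face to face with no gap. When every loose half on the bench is in, swing the window frame shut and hand-tighten its four wing knobs (clockwise) crosswise, diagonally opposite one after the other: a first round bringing each about half-way, then a second round, crosswise again, to the stop. Leave the coin stacks and the loupe where they stand.

Things in the scene. Friction and masses are not known exactly. Their poses are not given: they have to be found in the camera images.
- cassette: sample cassette fixed to the bench, dark steel base 196 x 306 mm; origin at the centre of its underside; x from its front (handle side) to its hinge side, y along the hinge. Four lanes along x, centred at y = -90, -30, 30, 90 mm: floor at z = 8 mm, 37 mm wide, between ribs 5 mm high and 23 mm wide; open at the front, ending behind at a 22 mm high stop at x = 65 mm
- frame (a joint): angle of the hinged aluminium window frame: 0 = closed flat, grows as it swings up (at most 1.9 rad); starts standing open. Hinge line parallel to the cassette's y at its x = 94, z = 37 mm. The hinge is stiff (1.1 N m): the frame stays where it is left; 5 to 11 N at the handle moves it. Closed, it clears the bars' tops by 1.5 mm; its sloping front lip stands 2 mm before their ends
- frame_handle (a point): middle of the frame's bar handle: a round steel rod, 13 mm thick, free length 88 mm, parallel to the hinge line and 218 mm from it, with 26 mm clear between the rod and the frame's edge; 6.5 mm above the hinge line's height when closed
- knob_1_grip (a point): black wing knob at the front left (seen from the robot) corner of the frame, carried by it (at x -70, y 132 mm of the cassette when closed): wing 60 mm long, 13 mm thick, 26 mm high on a round hub 9 mm high. Point on the turning axis, 11 mm below the wing's top and 15 mm above the hub; 73.5 mm above the bench when closed. x axis along the wing, z along the turning axis
- knob_1 (a joint): turn of knob 1: grows as it is turned clockwise seen from above (tightened); starts loose at 0 to 0.25 rad, hard stop (fully tight) at 2.0 rad; friction 0.12 N m, it stays where it is left
- knob_2_grip (a point): black wing knob at the front right corner of the frame, carried by it (at x -70, y -132 mm of the cassette when closed): wing 60 mm long, 13 mm thick, 26 mm high on a round hub 9 mm high. Point on the turning axis, 11 mm below the wing's top and 15 mm above the hub; 73.5 mm above the bench when closed. x axis along the wing, z along the turning axis
- knob_2 (a joint): turn of knob 2: grows as it is turned clockwise seen from above (tightened); starts loose at 0 to 0.25 rad, hard stop (fully tight) at 2.0 rad; friction 0.12 N m, it stays where it is left
- knob_3_grip (a point): black wing knob at the rear right, by the hinge, corner of the frame, carried by it (at x 70, y -132 mm of the cassette when closed): wing 60 mm long, 13 mm thick, 26 mm high on a round hub 9 mm high. Point on the turning axis, 11 mm below the wing's top and 15 mm above the hub; 73.5 mm above the bench when closed. x axis along the wing, z along the turning axis
- knob_3 (a joint): turn of knob 3: grows as it is turned clockwise seen from above (tightened); starts loose at 0 to 0.25 rad, hard stop (fully tight) at 2.0 rad; friction 0.12 N m, it stays where it is left
- knob_4_grip (a point): black wing knob at the rear left, by the hinge, corner of the frame, carried by it (at x 70, y 132 mm of the cassette when closed): wing 60 mm long, 13 mm thick, 26 mm high on a round hub 9 mm high. Point on the turning axis, 11 mm below the wing's top and 15 mm above the hub; 73.5 mm above the bench when closed. x axis along the wing, z along the turning axis
- knob_4 (a joint): turn of knob 4: grows as it is turned clockwise seen from above (tightened); starts loose at 0 to 0.25 rad, hard stop (fully tight) at 2.0 rad; friction 0.12 N m, it stays where it is left
- half_a_mid (a point): loose half of a cast silver bar on the bench (may be absent): 34 mm wide, 28 mm high, 62 mm long along its middle line, about 0.6 kg, lower edges bevelled. Point at its centre, 31 mm from the middle of its sawn face, 14 mm above its underside; x axis from the square cast end to the sawn end. The upright sawn face slants: its outward normal is turned 11 deg left of the x axis (from above)
- half_b_mid (a point): loose half of a cast silver bar on the bench (may be absent): 34 mm wide, 28 mm high, 62 mm long along its middle line, about 0.6 kg, lower edges bevelled. Point at its centre, 31 mm from the middle of its sawn face, 14 mm above its underside; x axis from the square cast end to the sawn end. The upright sawn face slants: its outward normal is turned 32 deg right of the x axis (from above)
- half_c_mid (a point): loose half of a cast silver bar on the bench (may be absent): 34 mm wide, 28 mm high, 62 mm long along its middle line, about 0.6 kg, lower edges bevelled. Point at its centre, 31 mm from the middle of its sawn face, 14 mm above its underside; x axis from the square cast end to the sawn end. The upright sawn face slants: its outward normal is turned 32 deg left of the x axis (from above)
- half_d_mid (a point): loose half of a cast silver bar on the bench (may be absent): 34 mm wide, 28 mm high, 62 mm long along its middle line, about 0.6 kg, lower edges bevelled. Point at its centre, 31 mm from the middle of its sawn face, 14 mm above its underside; x axis from the square cast end to the sawn end. The upright sawn face slants: its outward normal is turned 11 deg right of the x axis (from above)
- tray_w_cut (a point): half bar of the same section lying loose in one of the lanes (which one varies), cast end by the rear stop, sawn end to the front, 62 mm long along its middle line. Point at the middle of its sawn face, 14 mm above the lane floor; x axis = the face's normal pointing into this half, turned 11 deg right of the lane's front-to-rear direction (from above); its mate's outward normal lies along it
- tray_x_cut (a point): half bar of the same section lying loose in one of the lanes (which one varies), cast end by the rear stop, sawn end to the front, 62 mm long along its middle line. Point at the middle of its sawn face, 14 mm above the lane floor; x axis = the face's normal pointing into this half, turned 32 deg left of the lane's front-to-rear direction (from above); its mate's outward normal lies along it
- tray_y_cut (a point): half bar of the same section lying loose in one of the lanes (which one varies), cast end by the rear stop, sawn end to the front, 62 mm long along its middle line. Point at the middle of its sawn face, 14 mm above the lane floor; x axis = the face's normal pointing into this half, turned 11 deg left of the lane's front-to-rear direction (from above); its mate's outward normal lies along it
- tray_z_cut (a point): half bar of the same section lying loose in one of the lanes (which one varies), cast end by the rear stop, sawn end to the front, 62 mm long along its middle line. Point at the middle of its sawn face, 14 mm above the lane floor; x axis = the face's normal pointing into this half, turned 32 deg right of the lane's front-to-rear direction (from above); its mate's outward normal lies along it
- coins_tall: stack of grey coins, 34 mm across, 39 mm high, to be left alone; origin at the centre of its underside
- coins_low: low stack of copper coins, 38 mm across, 21 mm high, to be left alone; origin at the centre of its underside
- loupe: black stand loupe, 44 mm across, 46 mm high, to be left alone; origin at the centre of its underside

How it is judged:
By the outcome, as a careful person would: the job done as asked, in the order asked, and still so for the second after the job is handed in, with the robot touching nothing.
Of half_a, half_b, half_c, half_d only 2 to 4 are there at a start; the rules pass over those that are not, and their reading is None.
At some moment in a run one of half_a, half_b, half_c, half_d may be knocked a few centimetres aside while the robot is not near it.
Once in a run the grip may slacken for a moment while it holds something.
It also fails if it takes over 210 s, if anything falls off the work surface, if the arm or the gripper's body presses on something with over 40 N, if the wrist force passes 120 N, or if a joint passes its speed limit or range.

### The arm

A 7-joint arm with a two-finger parallel gripper is mounted at the origin on the work surface. World frame = base frame: x ahead of the robot, y to its left, z up, the work surface at z = 0. Lengths are in m, angles in degrees, forces in N, time in s.
With the tool pointing down it reaches from about 0.35 to 0.9 m from the base axis. Payload 19.9 kg.
Tool frame: the origin (TCP) lies at the very end of the fingers, on their centre line; the grasp point (between the pads) lies 19 mm behind it; z points along the fingers, y is the direction in which the jaws open and shut (so a half turn about z gives the same grasp; the last joint's range is limited). The gripper opens to 85 mm and grips with 20 to 120 N. Pads are 22 mm wide; open, the fingers measure 114 mm over their backs; the gripper's body (76 mm by 85 mm) begins 54 mm behind the grasp point. The pads swing forward as they close: fully open they stand 13 mm farther back than shut.
Start: joints at [-76.347, 23.915, -0.59, 92.452, 0.269, 63.638, -3.037], TCP at [0.173, 0.601, 0.231] pointing down, gripper open.
Joint ranges: [-161.28, 161.28], [-22.2, 115.67], [-73.04, 71.86], [3.21, 147.25], [-68.34, 248.33], [10.77, 114.83], [-161.83, 161.83]. Speed limits (degrees/s): [108.29, 108.29, 136.94, 136.94, 172.46, 172.46, 172.46].

### API

Orientations are given as [roll, pitch, yaw] about the fixed x, y, z axes, in that order (R = Rz(yaw) Ry(pitch) Rx(roll)).
In Python, from workcell import robot gives the robot as it stands.
- The arm moves only by the shell command python3 -m handwheel 'ROWS'. ROWS is a JSON object of lists of equal length, an entry for each row: "twist": the turn, a rotation vector about the tool's x, y, z in rad, a list of three; "translation": the shift along the tool's x, y, z in cm, a list of three; "jaw": the opening, from 0 (shut) to 1 (fully open). A call has 1 to 12 rows; each row shifts and turns the commanded pose from where the row before left it, along the tool's axes as they then stand; what a row does not reach is not made up. A row lasts 1/8 s, in which the tool goes at most 62.5 mm and 10.7 degrees, less where a joint would pass 70% of its speed; a pose out of reach is approached as far as the arm can. A call is refused whole if a number of a shift passes 6.25 or a number of a turn 0.188, either way. A call with a gripper value outside its range is refused whole. The fingers move at their own pace and stop on an object; the grip force is fixed at half the most. Time passes only in rows, so rows that do not move let the fingers close. It gives the time, the measured TCP pose, the force and the opening at its end, in the units of the state.
- robot.sense(): the state, without advancing time (a new reading comes with each control period).
- robot.capture(name): name is "scene" or "top"; returns the picture (480x640x3 uint8, blue, green, red); there is no depth.
- robot.camera_info(name): a dict with "camera_matrix" (3x3 intrinsics, pixels), "T" (4x4, takes a point from camera to world coordinates). Camera axes: x right, y down, z forward; pixel columns grow to the right and rows downward; lengths in m; the calibration is good to about 2 mm. A picture is of the moment at which its call begins. camera_info takes no time and is no camera call.
- robot.finish_job(): hands the job in, once; it reports no verdict.
The state is a dict: "t": time; "joint_positions": joint angles; "joint_vel": joint speeds; "tau": joint torques, N m; "tool_pos": TCP position; "tool_rot": TCP orientation; "contact_force": force on the tool from outside, world axes, zero at the start; "wrist_torque": the same for the moment, N m; "width": finger opening in m.
Only numpy, scipy, OpenCV 4.12 (cv2) and the standard library are available. Lean on these libraries where they do the work, as an engineer would, in place of code of your own. Each camera call takes 0.05 s, during which the arm holds its last target. There are 200 camera calls.

## Working session

There is one attempt and no reset: what is moved stays moved. The work goes in short steps, Python scripts to look and compute and a shell command to move; the robot and the scene stay as the last step left them, time stands still between calls to the robot, and variables do not carry over. Pictures are saved under pics/ and viewed, about 12 in all and at most 16, crops included, and the job is handed in when it is done.

```bash
ls; mkdir -p pics; cat > h.py <<'E'
import numpy as np,cv2
from workcell import robot
def cam(n):
    c=robot.camera_info(n);return np.array(c["camera_matrix"]),np.array(c["T"])
def ray(n,u,v,z):
    K,T=cam(n);d=T[:3,:3]@np.linalg.solve(K,[u,v,1.]);o=T[:3,3];return o+d*(z-o[2])/d[2]
def proj(n,p):
    K,T=cam(n);q=K@(T[:3,:3].T@(np.asarray(p)-T[:3,3]));return q[:2]/q[2]
E
python3 - <<'E'
from h import *
for n in("scene","top"):
    im=robot.capture(n);cv2.imwrite(f"pics/{n}0.png",im);K,T=cam(n);print(n,K.tolist(),T.round(3).tolist())
print(robot.sense())
E
```

```text
pics
scene [[537.4830303683661, 0.0, 321.7630597051509], [0.0, 537.4830303683661, 232.73616237505874], [0.0, 0.0, 1.0]] [[0.996, 0.067, -0.056, 0.608], [0.087, -0.729, 0.679, -0.88], [0.005, -0.682, -0.732, 1.073], [0.0, 0.0, 0.0, 1.0]]
top [[542.6224098357548, 0.0, 318.52805197067704], [0.0, 542.6224098357548, 241.17643375438715], [0.0, 0.0, 1.0]] [[-0.028, -0.995, 0.096, 0.449], [-1.0, 0.028, -0.004, 0.034], [0.002, -0.096, -0.995, 1.201], [0.0, 0.0, 0.0, 1.0]]
{'t': 0.1, 'joint_positions': array([-76.34594795,  23.94495776,  -0.59124948,  92.48256862,
         0.26913753,  63.63612793,  -3.03588801]), 'joint_vel': array([ 0.07733851, -0.10807384,  0.11300487, -0.04345017,  0.04749059,
       -0.05942537,  0.11166972]), 'tau': array([ 1.31155142e-03, -8.65809202e+01,  6.79400191e-01, -4.35630441e+01,
        1.90879247e-02,  5.06707263e-03, -6.30692384e-06]), 'tool_pos': array([0.17252038, 0.60039702, 0.23071543]), 'tool_rot': array([-1.79937870e+02,  4.35116410e-03,  1.63970208e+02]), 'contact_force': array([0.04248337, 0.19034637, 0.82132838]), 'wrist_torque': array([-0.02821647, -0.07148055, -0.02189017]), 'width': 0.08540321698618678}
```

View pics/scene0.png

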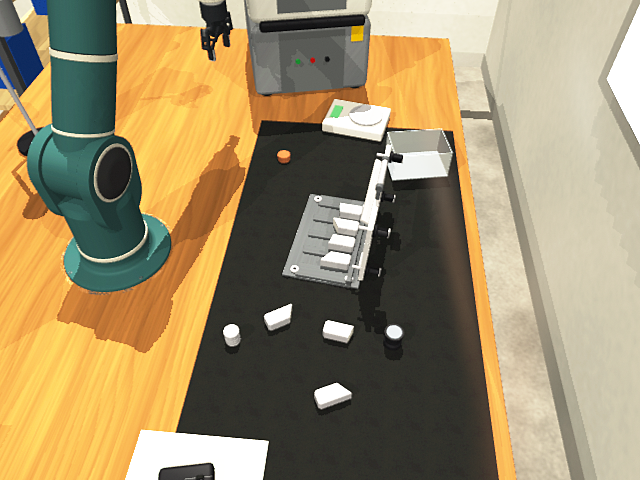

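View pics/top0.png

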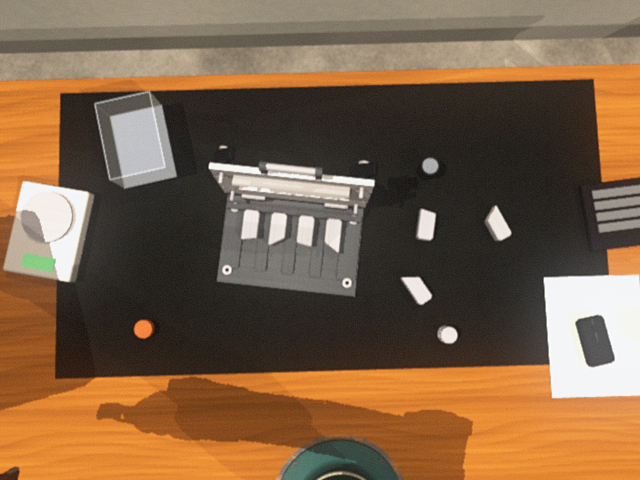

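The top view shows three loose halves, at about (426,224), (498,222) and (416,290). The cassette lies at u 218–370, v 180–296, with four tray halves in its lanes. The loupe is at (430,166), the tall coins at (447,334) and the copper coins at (143,329).

```bash
python3 - <<'E'
from h import *
im=cv2.imread("pics/top0.png");c=im[140:345,210:520]
big=cv2.resize(c,None,fx=2.58,fy=2.58,interpolation=cv2.INTER_CUBIC);cv2.imwrite("pics/crop1.png",big[:600,:800])
g=cv2.cvtColor(im,cv2.COLOR_BGR2GRAY)
for th in (150,190,215):
  m=(g>th).astype(np.uint8);m[:190]=0;m[320:]=0;m[:,:225]=0;m[:,525:]=0
  cs,_=cv2.findContours(m,cv2.RETR_EXTERNAL,cv2.CHAIN_APPROX_NONE)
  for k in cs:
    if 150<cv2.contourArea(k)<900:
      z=.036 if k[:,0,0].mean()<360 else .028
      p=cv2.approxPolyDP(k,2.5,True)[:,0]
      print(th,cv2.contourArea(k),p.tolist(),[ray("top",*q,z)[:2].round(3).tolist() for q in p])
E
```

```text
150 421.0 [[402, 278], [419, 303], [430, 298], [420, 278]] [[0.477, -0.149], [0.422, -0.183], [0.432, -0.207], [0.476, -0.187]]
150 403.5 [[329, 218], [325, 242], [338, 251], [341, 222]] [[0.611, 0.005], [0.559, 0.015], [0.538, -0.012], [0.601, -0.02]]
150 405.0 [[301, 215], [297, 242], [309, 246], [313, 218]] [[0.619, 0.066], [0.56, 0.076], [0.551, 0.05], [0.612, 0.04]]
150 416.0 [[284, 213], [274, 212], [271, 215], [268, 244], [283, 238]] [[0.624, 0.102], [0.627, 0.124], [0.621, 0.131], [0.558, 0.138], [0.57, 0.106]]
150 400.5 [[421, 209], [417, 235], [430, 239], [435, 214]] [[0.626, -0.196], [0.569, -0.185], [0.56, -0.213], [0.614, -0.227]]
150 405.0 [[256, 210], [244, 211], [241, 238], [256, 236]] [[0.632, 0.163], [0.631, 0.189], [0.572, 0.196], [0.576, 0.164]]
150 405.0 [[495, 206], [487, 220], [497, 238], [502, 239], [510, 231]] [[0.628, -0.359], [0.598, -0.339], [0.558, -0.359], [0.555, -0.37], [0.572, -0.388]]
150 529.5 [[245, 190], [348, 200], [349, 190]] [[0.677, 0.186], [0.649, -0.037], [0.671, -0.04]]
190 373.0 [[402, 278], [419, 303], [430, 297], [419, 278]] [[0.477, -0.
[... 1419 characters left out ...]
[0.565, 0.015], [0.538, -0.01], [0.601, -0.018]]
215 330.0 [[301, 216], [297, 240], [310, 244], [313, 220]] [[0.617, 0.066], [0.565, 0.076], [0.555, 0.048], [0.607, 0.04]]
215 336.5 [[283, 214], [272, 215], [270, 243], [283, 236]] [[0.622, 0.105], [0.621, 0.129], [0.56, 0.134], [0.574, 0.106]]
215 330.5 [[422, 210], [418, 234], [430, 238], [434, 214]] [[0.624, -0.199], [0.571, -0.187], [0.562, -0.213], [0.614, -0.224]]
215 335.5 [[256, 211], [245, 211], [242, 237], [255, 236]] [[0.63, 0.163], [0.631, 0.187], [0.574, 0.194], [0.576, 0.166]]
215 326.5 [[495, 207], [489, 221], [497, 236], [502, 238], [510, 232]] [[0.626, -0.358], [0.595, -0.344], [0.562, -0.359], [0.557, -0.37], [0.57, -0.388]]
```

View pics/crop1.png

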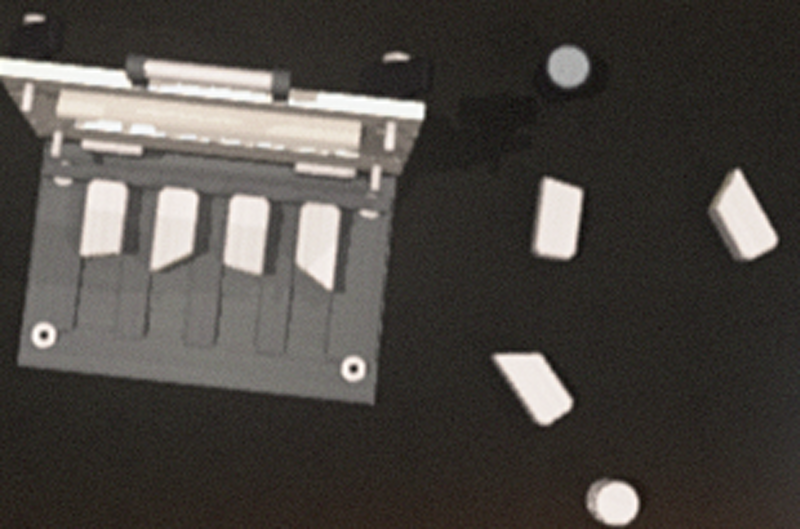

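Going by the corners, the pieces match up as follows:

| Loose half | Position (crop px) | Sawn angle | Mate | Lane y (mm) |
|---|---|---|---|---|
| half_d | (558,220) | 11° right | tray_w | -30 |
| half_c | (743,215) | 32° left | tray_x | +30 |
| half_b | (533,385) | 32° right | tray_z | -90 |

half_a is absent. Next I measure their poses.

```bash
cat >> h.py <<'E'
HEAD={'d':(541,178),'c':(738,168)}
def bars(im,n="top",z=.028,th=160,box=(375,195,525,315)):
    "list of (centre xy, axis angle of long sides in deg, area px) of bright blobs"
    g=cv2.cvtColor(im,cv2.COLOR_BGR2GRAY);m=np.zeros_like(g);x0,y0,x1,y1=box;m[y0:y1,x0:x1]=(g[y0:y1,x0:x1]>th)
    k,l,s,c=cv2.connectedComponentsWithStats(m);out=[]
    for i in range(1,k):
        if not 200<s[i,4]<700: continue
        v,u=np.nonzero(l==i);P=np.array([ray(n,a,b,z)[:2] for a,b in zip(u,v)])
        ctr=P.mean(0);w,V=np.linalg.eigh(np.cov(P.T));a=V[:,1]
        cs=cv2.findContours((l==i).astype(np.uint8),0,cv2.CHAIN_APPROX_NONE)[0][0][:,0]
        Q=np.array([ray(n,*q,z)[:2] for q in cs]);
        # refine: fit each long side within +-20mm of the centre
        ang=np.arctan2(a[1],a[0])
        for _ in range(4):
            a=np.array([np.cos(ang),np.sin(ang)]);b=np.array([-a[1],a[0]]);d=Q-ctr;s1=[]
            for sg in(1,-1):
                e=d[(abs(d@a)<.018)&(sg*(d@b)>.008)];s1.append(np.polyfit(e@a,e@b,1)[0])
            ang+=np.mean(s1)
        out.append((c[i].round(1),ctr.round(4),np.degrees(ang).round(1),s[i,4]))
    return out
E
python3 - <<'E'
from h import *
im=cv2.imread("pics/top0.png")
print("loose",*bars(im),sep="\n");print("tray",*bars(im,z=.036,box=(230,203,360,260)),sep="\n")
# cassette screws & edges
g=cv2.cvtColor(im,cv2.COLOR_BGR2GRAY)
for (u,v) in((227,270),(347,283)):
    w=(g[v-8:v+9,u-8:u+9]>130);yy,xx=np.nonzero(w);print("screw",ray("top",u-8+xx.mean(),v-8+yy.mean(),.015)[:2].round(4))
print("row scan left",g[265,205:235],"right",g[275,345:370]); print("col front",g[275:300,285])
def edge(pts,z): 
    P=np.array([ray("top",*p,z)[:2] for p in pts]);vx,vy,x,y=cv2.fitLine(P.astype(np.float32),cv2.DIST_HUBER,0,.01,.01).ravel();return (vx,vy,x,y)
G=cv2.GaussianBlur(g,(3,3),0).astype(float)
fr=[(u,270+np.argmin(np.diff(G[270:305,u]))+.5) for u in range(235,345,4)]
lf=[(205+np.argmax(np.diff(G[v,205:235]))+.5,v) for v in range(225,268,3)]
rt=[(340+np.argmin(np.diff(G[v,340:375]))+.5,v) for v in range(225,283,3)]
L=[edge(p,.013) for p in(fr,lf,rt)]
for n,l in zip("flr",L): print(n,np.round(l,4),np.degrees(np.arctan2(l[1],l[0])).round(2))
def X(a,b):
    A=np.array([[a[0],-b[0]],[a[1],-b[1]]]);t=np.linalg.solve(A,[b[2]-a[2],b[3]-a[3]]);return np.array([a[2]+t[0]*a[0],a[3]+t[0]*a[1]])
print(X(L[0],L[1]),X(L[0],L[2]),np.linalg.norm(X(L[0],L[1])-X(L[0],L[2])))
E
```

```text
loose
(array([498.5, 224.3]), array([ 0.5876, -0.3638]), np.float64(-154.1), np.int32(435))
(array([425.9, 224.6]), array([ 0.5913, -0.2057]), np.float64(169.7), np.int32(430))
(array([417.4, 288.8]), array([ 0.4526, -0.1807]), np.float64(-148.3), np.int32(446))Traceback (most recent call last):
  File "<stdin>", line 3, in <module>
  File "h.py", line 16, in bars
    v,u=np.nonzero(l==i);P=np.array([ray(n,a,b,z)[:2] for a,b in zip(u,v)])
                                     ~~~^^^^^^^^^
  File "h.py", line 6, in ray
    K,T=cam(n);d=T[:3,:3]@np.linalg.solve(K,[u,v,1.]);o=T[:3,3];return o+d*(z-o[2])/d[2]
        ~~~^^^
  File "h.py", line 4, in cam
    c=robot.camera_info(n);return np.array(c["camera_matrix"]),np.array(c["T"])
ValueError: time passes only in moves, steps and waits
```

```bash
sed -i 's/^def cam(n):/import functools\n@functools.cache\ndef cam(n):/' h.py
python3 - <<'E'
from h import *
im=cv2.imread("pics/top0.png")
print("tray",*bars(im,z=.036,box=(230,203,360,260)),sep="\n")
g=cv2.cvtColor(im,cv2.COLOR_BGR2GRAY)
for (u,v) in((227,270),(347,283)):
    w=(g[v-8:v+9,u-8:u+9]>130);yy,xx=np.nonzero(w);print("screw",ray("top",u-8+xx.mean(),v-8+yy.mean(),.015)[:2].round(4))
def edge(pts,z): 
    P=np.array([ray("top",*p,z)[:2] for p in pts]);return cv2.fitLine(P.astype(np.float32),cv2.DIST_HUBER,0,.01,.01).ravel()
G=cv2.GaussianBlur(g,(3,3),0).astype(float)
fr=[(u,274+np.argmin(np.diff(G[274:305,u]))+.5) for u in range(240,335,4)]
lf=[(205+np.argmax(np.diff(G[v,205:235]))+.5,v) for v in range(225,262,3)]
rt=[(347+np.argmin(np.diff(G[v,347:375]))+.5,v) for v in range(225,272,3)]
L=[edge(p,.013) for p in(fr,lf,rt)]
for n,l in zip("flr",L): print(n,np.round(l,4),np.degrees(np.arctan2(l[1],l[0])).round(2))
def X(a,b):
    A=np.array([[a[0],-b[0]],[a[1],-b[1]]]);t=np.linalg.solve(A,[b[2]-a[2],b[3]-a[3]]);return np.array([a[2]+t[0]*a[0],a[3]+t[0]*a[1]])
a,b=X(L[0],L[1]),X(L[0],L[2]);print(a,b,np.linalg.norm(a-b))
yd=(a-b)/np.linalg.norm(a-b);xd=np.array([yd[1],-yd[0]]);print("yaw",np.degrees(np.arctan2(xd[1],xd[0])),"origin",(a+b)/2+.098*xd)
E
```

```text
tray
(array([249.7, 224.1]), array([0.6021, 0.1771]), np.float64(171.8), np.int32(435))
(array([276.9, 227.2]), array([0.5937, 0.1184]), np.float64(172.6), np.int32(440))
(array([305.1, 229.9]), array([0.5862, 0.0577]), np.float64(171.5), np.int32(435))
(array([332.9, 233.2]), array([ 0.5771, -0.0023]), np.float64(173.3), np.int32(436))
screw [0.5068 0.2319]
screw [ 0.4708 -0.0292]
f [0.1369 0.9906 0.463  0.1196] 82.13
l [ 0.9904 -0.1384  0.5623  0.2439] -7.96
r [ 0.9912 -0.1324  0.5374 -0.0579] -7.61
[0.4817666  0.25518462] [ 0.44030577 -0.04489024] 0.30292562
yaw -7.8666544 origin [0.55811393 0.09173412]
```

```bash
cat > to.py <<'E'
import sys
from h import *
from scipy.spatial.transform import Rotation as R
O=np.array([.5581,.0918]);YAW=-7.87;c,s=np.cos(np.radians(YAW)),np.sin(np.radians(YAW))
def cas(x,y): return O+np.array([c*x-s*y,s*x+c*y])
def go(x,y,z,psi):
    S=robot.sense();A=R.from_euler("xyz",S["tool_rot"],degrees=True)
    print("t %.2f"%S["t"],"shift cm",(100*A.inv().apply(np.array([x,y,z])-S["tool_pos"])).round(2),"twist",(A.inv()*R.from_euler("xyz",[180,0,psi],degrees=True)).as_rotvec().round(3),"target",np.round([x,y,z,psi],4),"pos",S["tool_pos"].round(4),S["tool_rot"].round(2),"F",S["contact_force"].round(1),"w",round(S["width"],4),"j7",S["joint_positions"][6].round(0))
if __name__=="__main__":
    a=sys.argv; v=list(map(float,a[2:]))
    if a[1]=="c": p=cas(v[0]/1000,v[1]/1000);go(*p,v[2],YAW+v[3])   # cassette mm, z m, relative yaw
    else: go(*v)
E
python3 to.py w .5913 -.2057 .12 169.7
```

```text
t 0.10 shift cm [-62.51 -65.9   11.15] twist [-0.001  0.    -0.1  ] target [ 5.913e-01 -2.057e-01  1.200e-01  1.697e+02] pos [0.1725 0.6004 0.2307] [-179.94    0.    163.97] F [0.  0.2 0.8] w 0.0854 j7 -3.0
```

```bash
python3 -m handwheel '{"twist":[[0,0,0],[0,0,0],[0,0,0],[0,0,0],[0,0,0],[0,0,0],[0,0,0],[0,0,0],[0,0,0],[0,0,0],[0,0,0],[0,0,0]],"translation":[[-3,-3.2,0],[-3,-3.2,0],[-3,-3.2,0],[-3,-3.2,0],[-3,-3.2,0],[-3,-3.2,0],[-3,-3.2,0],[-3,-3.2,0],[-3,-3.2,0],[-3,-3.2,0],[-3,-3.2,0],[-3,-3.2,0]],"jaw":[1,1,1,1,1,1,1,1,1,1,1,1]}'
python3 -m handwheel '{"twist":[[0,0,0],[0,0,0],[0,0,0],[0,0,0],[0,0,0],[0,0,0],[0,0,0],[0,0,0],[0,0,-0.1],[0,0,0]],"translation":[[-3.3,-3.4,0],[-3.3,-3.4,0],[-3.3,-3.4,0],[-3.3,-3.4,0],[-3.3,-3.4,0],[-3.3,-3.4,0],[-3.3,-3.4,0],[-3.3,-3.4,4],[0,0,4],[0,0,0]],"jaw":[1,1,1,1,1,1,1,1,1,1]}'
python3 to.py w .5913 -.2057 .006 169.7
```

```text
t: 1.6
tool_pos: [0.4129, 0.1308, 0.2313]
tool_rot: [180.0, -0.0, 164.0]
contact_force: [0.4, 0.1, -0.3]
width: 0.0857
t: 2.85
tool_pos: [0.5895, -0.2018, 0.1487]
tool_rot: [180.0, -0.3, 169.6]
contact_force: [-0.2, 0.5, 1.3]
width: 0.0855
t 2.85 shift cm [-0.32 -0.35 14.26] twist [ 0.    -0.005 -0.001] target [ 5.913e-01 -2.057e-01  6.000e-03  1.697e+02] pos [ 0.5895 -0.2018  0.1487] [179.99  -0.31 169.64] F [-0.2  0.5  1.3] w 0.0855 j7 110.0
```

```bash
python3 -m handwheel '{"twist":[[0,0,0],[0,0,0],[0,0,0],[0,0,0],[0,0,0],[0,0,0],[0,0,0]],"translation":[[-0.32,-0.35,3],[0,0,3],[0,0,3],[0,0,2.5],[0,0,1.8],[0,0,0.95],[0,0,0]],"jaw":[1,1,1,1,1,1,1]}'
python3 -m handwheel '{"twist":[[0,0,0],[0,0,0],[0,0,0],[0,0,0],[0,0,0],[0,0,0],[0,0,0],[0,0,0]],"translation":[[0,0,0],[0,0,0],[0,0,0],[0,0,0],[0,0,0],[0,0,0],[0,0,0],[0,0,0]],"jaw":[0,0,0,0,0,0,0,0]}'
python3 -m handwheel '{"twist":[[0,0,0],[0,0,0],[0,0,0],[0,0,0],[0,0,0],[0,0,0]],"translation":[[0,0,-1],[0,0,-2],[0,0,-2],[0,0,-2],[0,0,-1],[0,0,0]],"jaw":[0,0,0,0,0,0]}'
python3 - <<'E'
from h import *
im=robot.capture("top");cv2.imwrite("pics/top1.png",im)
im2=robot.capture("scene");cv2.imwrite("pics/scene1.png",im2)
S=robot.sense();a=im[190:320,370:540];p=proj("scene",S["tool_pos"]);print(p,proj("top",S["tool_pos"]))
b=im2[int(p[1])-70:int(p[1])+60,int(p[0])-85:int(p[0])+85]
cv2.imwrite("pics/v1.png",cv2.resize(np.vstack([a,b]),None,fx=2.3,fy=2.3,interpolation=cv2.INTER_CUBIC))
E
python3 to.py c -42 -30 .07 180
```

```text
t: 3.72
tool_pos: [0.5939, -0.2061, 0.0091]
tool_rot: [-180.0, 0.0, 169.7]
contact_force: [-0.9, -0.2, 0.9]
width: 0.085
t: 4.72
tool_pos: [0.594, -0.2064, 0.0096]
tool_rot: [-180.0, 0.0, 169.7]
contact_force: [-2.3, 0.7, 8.7]
width: 0.033
t: 5.48
tool_pos: [0.594, -0.2061, 0.0896]
tool_rot: [180.0, 0.1, 169.7]
contact_force: [-1.3, 0.1, -6.4]
width: 0.0323
[339.66569067 314.22864542] [431.81514332 219.93476326]
t 5.58 shift cm [12.86 25.49  1.85] twist [ 0.    -0.001 -0.042] target [5.1240e-01 6.7800e-02 7.0000e-02 1.7213e+02] pos [ 0.5934 -0.2059  0.0883] [ 1.7999e+02 -4.0000e-02  1.6970e+02] F [ 0.3 -0.  -5.4] w 0.0328 j7 112.0
```

View pics/v1.png

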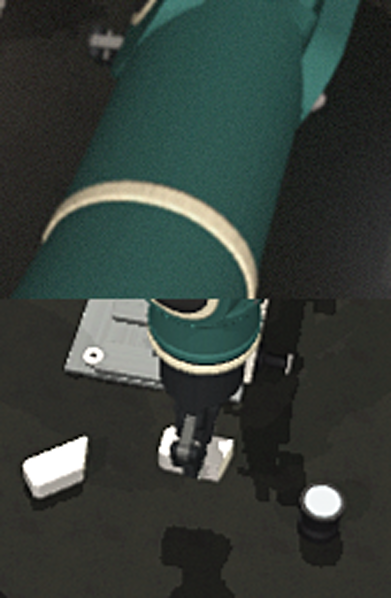

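```bash
python3 -m handwheel '{"twist":[[0,0,0],[0,0,0],[0,0,0],[0,0,0],[0,0,0],[0,0,0],[0,0,0],[0,0,-0.042],[0,0,0]],"translation":[[1,2,0],[2,4,0],[2,4,0],[2,4,0],[2,4,0],[2,4,0],[1.86,3.5,0],[0,0,0],[0,0,0]],"jaw":[0,0,0,0,0,0,0,0,0]}'
python3 to.py c -42 -30 .025 180
```

```text
t: 6.7
tool_pos: [0.5124, 0.0678, 0.0886]
tool_rot: [-180.0, -0.0, 172.1]
contact_force: [0.2, 0.3, -6.5]
width: 0.0323
t 6.70 shift cm [0.   0.01 6.36] twist [-0. -0.  0.] target [5.1240e-01 6.7800e-02 2.5000e-02 1.7213e+02] pos [0.5124 0.0678 0.0886] [-1.7998e+02 -2.0000e-02  1.7215e+02] F [ 0.2  0.3 -6.5] w 0.0323 j7 86.0
```

```bash
python3 -m handwheel '{"twist":[[0,0,0],[0,0,0],[0,0,0],[0,0,0],[0,0,0]],"translation":[[0,0,2.5],[0,0,2.5],[0,0,1],[0,0,0.4],[0,0,0]],"jaw":[0,0,0,0,0]}'
python3 -m handwheel '{"twist":[[0,0,0],[0,0,0],[0,0,0]],"translation":[[0,0,0.3],[0,0,0.2],[0,0,0]],"jaw":[0,0,0]}'
python3 - <<'E'
from h import *
im=robot.capture("top");cv2.imwrite("pics/top2.png",im);im2=robot.capture("scene");cv2.imwrite("pics/scene2.png",im2)
cv2.imwrite("pics/v2.png",cv2.resize(np.vstack([im[160:300,200:380],im2[180:320,280:460]]),None,fx=2.1,fy=2.1,interpolation=cv2.INTER_CUBIC))
E
python3 to.py c -42 -30 .0175 180
```

```text
t: 7.32
tool_pos: [0.5131, 0.0675, 0.0252]
tool_rot: [-180.0, 0.0, 172.1]
contact_force: [0.3, 0.7, -6.1]
width: 0.0328
t: 7.7
tool_pos: [0.5127, 0.0678, 0.0198]
tool_rot: [-180.0, -0.0, 172.1]
contact_force: [0.4, -0.3, -5.3]
width: 0.0325
t 7.80 shift cm [0.04 0.   0.24] twist [-0.  0. -0.] target [5.1240e-01 6.7800e-02 1.7500e-02 1.7213e+02] pos [0.5128 0.0677 0.0199] [-1.800e+02  1.000e-02  1.721e+02] F [-0.3 -0.5 -6.4] w 0.0322 j7 90.0
```

View pics/v2.png

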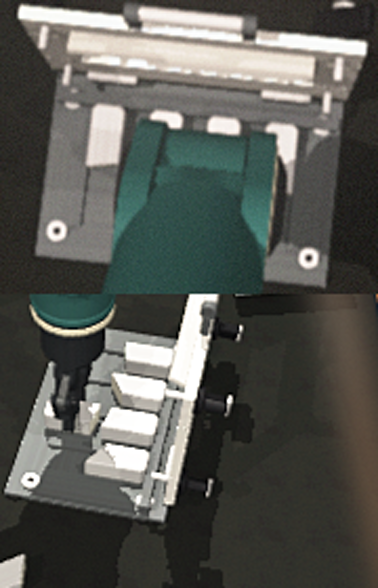

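The picture shows the bar hanging over the third lane, in line with tray_w. I lower it until it touches.

```bash
for i in 1; do python3 -m handwheel '{"twist":[[0,0,0],[0,0,0]],"translation":[[0,0,0.15],[0,0,0]],"jaw":[0,0]}'; python3 -m handwheel '{"twist":[[0,0,0],[0,0,0]],"translation":[[0,0,0.1],[0,0,0]],"jaw":[0,0]}'; done
```

```text
t: 8.05
tool_pos: [0.5127, 0.0677, 0.0182]
tool_rot: [-180.0, -0.0, 172.1]
contact_force: [0.0, -0.8, -5.9]
width: 0.0326
t: 8.3
tool_pos: [0.5129, 0.0677, 0.0176]
tool_rot: [180.0, 0.0, 172.1]
contact_force: [-3.3, -0.3, 3.8]
width: 0.0323
```

```bash
python3 -m handwheel '{"twist":[[0,0,0],[0,0,0],[0,0,0],[0,0,0]],"translation":[[-0.5,0,0],[-0.4,0,0],[-0.3,0,0],[0,0,0]],"jaw":[0,0,0,0]}'; python3 -m handwheel '{"twist":[[0,0,0],[0,0,0],[0,0,0]],"translation":[[-0.2,0,0],[-0.1,0,0],[0,0,0]],"jaw":[0,0,0]}';python3 -m handwheel '{"twist":[[0,0,0],[0,0,0]],"translation":[[-0.1,0,0],[0,0,0]],"jaw":[0,0]}'; python3 to.py c -25.4 -30 .0175 180
```

```text
t: 8.8
tool_pos: [0.524, 0.0663, 0.0175]
tool_rot: [180.0, -0.1, 172.1]
contact_force: [-9.9, 1.0, 11.7]
width: 0.0328
t: 9.18
tool_pos: [0.5267, 0.066, 0.0175]
tool_rot: [180.0, -0.1, 172.1]
contact_force: [-10.4, 0.8, 13.9]
width: 0.0326
t: 9.43
tool_pos: [0.5276, 0.0658, 0.0175]
tool_rot: [180.0, -0.1, 172.1]
contact_force: [-12.3, 1.6, 14.9]
width: 0.0326
t 9.43 shift cm [-0.13 -0.01  0.  ] twist [ 0.    -0.002 -0.   ] target [5.2880e-01 6.5600e-02 1.7500e-02 1.7213e+02] pos [0.5276 0.0658 0.0175] [ 1.7998e+02 -1.3000e-01  1.7212e+02] F [-12.3   1.6  14.9] w 0.0326 j7 90.0
```

```bash
M='';python3 -m handwheel '{"twist":[[0,0,0],[0,0,0]],"translation":[[-0.1,0,0],[0,0,0]],"jaw":[0,0]}'; python3 -m handwheel '{"twist":[[0,0,0],[0,0,0]],"translation":[[-0.1,0,0],[0,0,0]],"jaw":[0,0]}'; python3 -m handwheel '{"twist":[[0,0,0],[0,0,0]],"translation":[[-0.1,0,0],[0,0,0]],"jaw":[0,0]}'
```

```text
t: 9.68
tool_pos: [0.5285, 0.0657, 0.0175]
tool_rot: [180.0, -0.1, 172.1]
contact_force: [-11.2, 0.9, 13.5]
width: 0.0328
t: 9.93
tool_pos: [0.5286, 0.0657, 0.0175]
tool_rot: [180.0, -0.2, 172.1]
contact_force: [-19.5, 1.9, 22.4]
width: 0.0323
t: 10.18
tool_pos: [0.5288, 0.0657, 0.0175]
tool_rot: [180.0, -0.3, 172.1]
contact_force: [-24.5, 2.6, 29.2]
width: 0.0326
```

```bash
python3 -m handwheel '{"twist":[[0,0,0],[0,0,0],[0,0,0],[0,0,0],[0,0,0]],"translation":[[0,0,-0.1],[0,0,0],[0,0,0],[0,0,0],[0,0,0]],"jaw":[0.0,0.5,0.5,0.5,0.5]}';python3 -m handwheel '{"twist":[[0,0,0],[0,0,0],[0,0,0],[0,0,0],[0,0,0],[0,0,0]],"translation":[[0,0,-1],[0,0,-2],[0,0,-3],[0,0,-3],[0,0,-2],[0,0,0]],"jaw":[0.5,0.5,0.5,1,1,1]}'
python3 to.py w .5876 -.3638 .12 25.9;python3 to.py w .5 -.1 .12 100
```

```text
t: 10.8
tool_pos: [0.5318, 0.0651, 0.0184]
tool_rot: [-180.0, 0.0, 172.1]
contact_force: [-0.5, 0.7, 0.7]
width: 0.0426
t: 11.55
tool_pos: [0.5324, 0.0653, 0.1301]
tool_rot: [179.9, 0.2, 172.1]
contact_force: [-0.3, 0.0, -0.8]
width: 0.0853
t 11.55 shift cm [-11.36 -41.75   0.99] twist [ 4.000e-03 -1.000e-03  2.552e+00] target [ 0.5876 -0.3638  0.12   25.9   ] pos [0.5324 0.0653 0.1301] [1.7992e+02 1.5000e-01 1.7210e+02] F [-0.3  0.  -0.8] w 0.0853 j7 85.0
t 11.55 shift cm [  0.94 -16.82   0.99] twist [3.000e-03 1.000e-03 1.258e+00] target [  0.5   -0.1    0.12 100.  ] pos [0.5324 0.0653 0.1301] [1.7992e+02 1.5000e-01 1.7210e+02] F [-0.3  0.  -0.8] w 0.0853 j7 85.0
```

```bash
python3 -m handwheel '{"twist":[[0,0,0],[0,0,0],[0,0,0],[0,0,0],[0,0,0],[0,0,0],[0,0,0],[0,0,0],[0,0,0],[0,0,0]],"translation":[[-1.1,-4.2,0],[-1.1,-4.2,0],[-1.1,-4.2,0],[-1.1,-4.2,0],[-1.1,-4.2,0],[-1.1,-4.2,0],[-1.1,-4.2,0],[-1.2,-4.2,0],[-1.2,-4.2,0],[-1.2,-4,1]],"jaw":[1,1,1,1,1,1,1,1,1,1]}'
python3 -m handwheel '{"twist":[[0,0,0.18],[0,0,0.18],[0,0,0.18],[0,0,0.18],[0,0,0.18],[0,0,0.18],[0,0,0.18],[0,0,0.18],[0,0,0.18],[0,0,0.18],[0,0,0.18],[0,0,0.18]],"translation":[[0,0,0],[0,0,0],[0,0,0],[0,0,0],[0,0,0],[0,0,0],[0,0,0],[0,0,0],[0,0,0],[0,0,0],[0,0,0],[0,0,0]],"jaw":[1,1,1,1,1,1,1,1,1,1,1,1]}'
python3 -m handwheel '{"twist":[[0,0,0.18],[0,0,0.18],[0,0,0.032],[0,0,0]],"translation":[[0,0,0],[0,0,0],[0,0,0],[0,0,0]],"jaw":[1,1,1,1]}'
python3 - <<'E'
from h import *
im=robot.capture("scene");cv2.imwrite("pics/scene3.png",im)
old=cv2.imread("pics/scene0.png")
for n,i in(("old",old),("new",im)): print(n,*[(b[0],b[1]) for b in bars(i,"scene",box=(250,290,365,420))])
im=robot.capture("top");print(*bars(im),sep="\n")
E
python3 to.py w .5876 -.3638 .0065 25.9
```

```text
t: 12.8
tool_pos: [0.5862, -0.366, 0.1181]
tool_rot: [-180.0, 0.0, 172.1]
contact_force: [0.0, 0.3, 0.1]
width: 0.0857
t: 14.3
tool_pos: [0.5858, -0.3643, 0.1176]
tool_rot: [-180.0, 0.0, 48.0]
contact_force: [0.4, 0.9, -0.5]
width: 0.0857
t: 14.8
tool_pos: [0.5859, -0.3644, 0.1179]
tool_rot: [-180.0, 0.0, 26.1]
contact_force: [0.3, 0.6, -0.3]
width: 0.0856
old (array([278.1, 316.1]), array([ 0.4506, -0.1826])) (array([337.3, 330.5]), array([ 0.5899, -0.2093])) (array([330.8, 394.5]), array([ 0.5869, -0.3654]))
new (array([278.4, 315.3]), array([ 0.4511, -0.1803])) (array([329.8, 395.4]), array([ 0.5851, -0.3675]))
t 14.90 shift cm [1.700e-01 1.000e-02 1.118e+01] twist [-0.    -0.     0.002] target [ 5.876e-01 -3.638e-01  6.500e-03  2.590e+01] pos [ 0.586  -0.3645  0.1183] [-180.     -0.     26.04] F [-1.  -0.5 -0.2] w 0.0851 j7 -1.0Traceback (most recent call last):
  File "<stdin>", line 5, in <module>
  File "h.py", line 27, in bars
    e=d[(abs(d@a)<.018)&(sg*(d@b)>.008)];s1.append(np.polyfit(e@a,e@b,1)[0])
                                                   ~~~~~~~~~~^^^^^^^^^^^
    raise TypeError("expected non-empty vector for x")
TypeError: expected non-empty vector for x
```

```bash
python3 -m handwheel '{"twist":[[0,0,0],[0,0,0],[0,0,0],[0,0,0],[0,0,0],[0,0,0],[0,0,0]],"translation":[[0.1,0,3],[0,0,3],[0,0,2.5],[0,0,1.5],[0,0,0.9],[0,0,0],[0,0,0]],"jaw":[1,1,1,1,1,1,1]}'
python3 -m handwheel '{"twist":[[0,0,0],[0,0,0],[0,0,0],[0,0,0],[0,0,0],[0,0,0],[0,0,0],[0,0,0]],"translation":[[0,0,0],[0,0,0],[0,0,0],[0,0,0],[0,0,0],[0,0,0],[0,0,0],[0,0,0]],"jaw":[0,0,0,0,0,0,0,0]}'
python3 -m handwheel '{"twist":[[0,0,0],[0,0,0],[0,0,0],[0,0,0],[0,0,0],[0,0,0]],"translation":[[0,0,-1],[0,0,-2],[0,0,-2],[0,0,-2],[0,0,-1],[0,0,0]],"jaw":[0,0,0,0,0,0]}'
python3 to.py c -46 30 .09 0
```

```text
t: 15.78
tool_pos: [0.5873, -0.3643, 0.0102]
tool_rot: [179.9, -0.0, 25.9]
contact_force: [0.5, 0.0, 0.2]
width: 0.0854
t: 16.77
tool_pos: [0.5871, -0.364, 0.0098]
tool_rot: [180.0, -0.0, 25.9]
contact_force: [-1.7, 2.4, 5.3]
width: 0.0328
t: 17.52
tool_pos: [0.5873, -0.3641, 0.0901]
tool_rot: [180.0, -0.0, 25.9]
contact_force: [-0.4, 0.6, -6.6]
width: 0.0329
t 17.52 shift cm [ 1.513e+01 -4.733e+01 -1.000e-02] twist [ 0.    -0.001  0.589] target [ 0.5166  0.1278  0.09   -7.87  ] pos [ 0.5873 -0.3641  0.0901] [ 1.7996e+02 -4.0000e-02  2.5890e+01] F [-0.4  0.6 -6.6] w 0.0329 j7 0.0
```

```bash
python3 -m handwheel '{"twist":[[0,0,0],[0,0,0],[0,0,0],[0,0,0],[0,0,0],[0,0,0],[0,0,0],[0,0,0],[0,0,0],[0,0,0],[0,0,0],[0,0,0]],"translation":[[0.6,-2,0],[1.4,-4.2,0],[1.4,-4.4,0],[1.4,-4.4,0],[1.4,-4.4,0],[1.4,-4.4,0],[1.4,-4.4,0],[1.4,-4.4,0],[1.4,-4.4,0],[1.4,-4.4,0],[1.4,-4.4,0],[0.5,-1.5,0]],"jaw":[0,0,0,0,0,0,0,0,0,0,0,0]}'
python3 -m handwheel '{"twist":[[0,0,0.15],[0,0,0.15],[0,0,0.15],[0,0,0.139],[0,0,0]],"translation":[[0,0,0],[0,0,0],[0,0,0],[0,0,0],[0,0,0]],"jaw":[0,0,0,0,0]}'
python3 to.py c -46 30 .019 0
```

```text
t: 19.02
tool_pos: [0.5155, 0.1305, 0.0886]
tool_rot: [-180.0, 0.1, 26.1]
contact_force: [-0.6, -0.7, -7.5]
width: 0.0328
t: 19.65
tool_pos: [0.5162, 0.127, 0.089]
tool_rot: [180.0, 0.0, -7.9]
contact_force: [0.0, 0.6, -6.0]
width: 0.0325
t 19.65 shift cm [ 0.03 -0.1   7.  ] twist [0.001 0.    0.   ] target [ 0.5166  0.1278  0.019  -7.87  ] pos [0.5162 0.127  0.089 ] [ 1.7996e+02  1.0000e-02 -7.8600e+00] F [ 0.   0.6 -6. ] w 0.0325 j7 -68.0
```

```bash
python3 -m handwheel '{"twist":[[0,0,0],[0,0,0],[0,0,0],[0,0,0],[0,0,0],[0,0,0]],"translation":[[0,-0.1,2],[0,0,2.5],[0,0,1.8],[0,0,0.6],[0,0,0.1],[0,0,0]],"jaw":[0,0,0,0,0,0]}'
python3 -m handwheel '{"twist":[[0,0,0],[0,0,0]],"translation":[[0,0,0.12],[0,0,0]],"jaw":[0,0]}'
python3 to.py c -46 30 .0176 0
```

```text
t: 20.4
tool_pos: [0.5168, 0.1285, 0.0198]
tool_rot: [-180.0, -0.0, -7.8]
contact_force: [-0.7, 0.1, -5.3]
width: 0.0325
t: 20.65
tool_pos: [0.5166, 0.1286, 0.0183]
tool_rot: [-180.0, -0.0, -7.8]
contact_force: [-0.2, 1.0, -6.5]
width: 0.0326
t 20.65 shift cm [0.02 0.07 0.07] twist [-0. -0.  0.] target [ 0.5166  0.1278  0.0176 -7.87  ] pos [0.5166 0.1286 0.0183] [-1.7999e+02 -1.0000e-02 -7.8500e+00] F [-0.2  1.  -6.5] w 0.0326 j7 -64.0
```

```bash
python3 -m handwheel '{"twist":[[0,0,0],[0,0,0]],"translation":[[0,0.06,0.09],[0,0,0]],"jaw":[0,0]}'; python3 -m handwheel '{"twist":[[0,0,0],[0,0,0],[0,0,0],[0,0,0],[0,0,0]],"translation":[[0.5,0,0],[0.5,0,0],[0.3,0,0],[0.2,0,0],[0,0,0]],"jaw":[0,0,0,0,0]}';python3 -m handwheel '{"twist":[[0,0,0],[0,0,0]],"translation":[[0.1,0,0],[0,0,0]],"jaw":[0,0]}'; python3 -m handwheel '{"twist":[[0,0,0],[0,0,0]],"translation":[[0.1,0,0],[0,0,0]],"jaw":[0,0]}';python3 to.py c -28 30 .0176 0
```

```text
t: 20.9
tool_pos: [0.5166, 0.1282, 0.0177]
tool_rot: [-179.9, -0.0, -7.9]
contact_force: [-2.9, 2.8, 6.9]
width: 0.0325
t: 21.52
tool_pos: [0.5308, 0.1258, 0.0177]
tool_rot: [-180.0, 0.1, -7.9]
contact_force: [-9.3, 2.0, 11.8]
width: 0.0322
t: 21.78
tool_pos: [0.5315, 0.1257, 0.0177]
tool_rot: [-180.0, 0.1, -7.9]
contact_force: [-10.9, 2.0, 13.5]
width: 0.033
t: 22.02
tool_pos: [0.5326, 0.1256, 0.0177]
tool_rot: [-180.0, 0.1, -7.9]
contact_force: [-11.4, 1.4, 13.7]
width: 0.0325
t 22.02 shift cm [ 0.19 -0.    0.01] twist [-0.001  0.002  0.   ] target [ 0.5345  0.1254  0.0176 -7.87  ] pos [0.5326 0.1256 0.0177] [-1.7996e+02  9.0000e-02 -7.8600e+00] F [-11.4   1.4  13.7] w 0.0325 j7 -65.0
```

```bash
python3 -m handwheel '{"twist":[[0,0,0],[0,0,0]],"translation":[[0.15,0,0],[0,0,0]],"jaw":[0,0]}';python3 -m handwheel '{"twist":[[0,0,0],[0,0,0]],"translation":[[0.1,0,0],[0,0,0]],"jaw":[0,0]}'; python3 -m handwheel '{"twist":[[0,0,0],[0,0,0]],"translation":[[0.1,0,0],[0,0,0]],"jaw":[0,0]}'; python3 to.py c -28 30 .0176 0
```

```text
t: 22.28
tool_pos: [0.5341, 0.1254, 0.0177]
tool_rot: [-180.0, 0.1, -7.9]
contact_force: [-10.5, 2.0, 13.5]
width: 0.0326
t: 22.52
tool_pos: [0.5344, 0.1253, 0.0177]
tool_rot: [-179.9, 0.2, -7.9]
contact_force: [-16.4, 3.6, 19.6]
width: 0.0327
t: 22.78
tool_pos: [0.5349, 0.1252, 0.0177]
tool_rot: [-179.9, 0.2, -7.9]
contact_force: [-21.2, 3.6, 23.1]
width: 0.0325
t 22.77 shift cm [-0.05 -0.    0.01] twist [-0.001  0.004  0.   ] target [ 0.5345  0.1254  0.0176 -7.87  ] pos [0.5349 0.1252 0.0177] [-179.93    0.23   -7.87] F [-21.2   3.6  23.1] w 0.0325 j7 -65.0
```

```bash
python3 -m handwheel '{"twist":[[0,0,0],[0,0,0]],"translation":[[0.1,0,0],[0,0,0]],"jaw":[0,0]}';python3 -m handwheel '{"twist":[[0,0,0],[0,0,0],[0,0,0],[0,0,0],[0,0,0]],"translation":[[0,0,-0.1],[0,0,0],[0,0,0],[0,0,0],[0,0,0]],"jaw":[0.0,0.5,0.5,0.5,0.5]}';python3 -m handwheel '{"twist":[[0,0,0],[0,0,0],[0,0,0],[0,0,0],[0,0,0],[0,0,0]],"translation":[[0,0,-1],[0,0,-2],[0,0,-3],[0,0,-3],[0,0,-2],[0,0,0]],"jaw":[0.5,0.5,0.5,1,1,1]}'
python3 to.py w .4526 -.1807 .12 31.7
```

```text
t: 23.02
tool_pos: [0.5349, 0.1252, 0.0176]
tool_rot: [-179.9, 0.4, -7.9]
contact_force: [-29.7, 5.2, 31.5]
width: 0.0325
t: 23.65
tool_pos: [0.5379, 0.1249, 0.0183]
tool_rot: [180.0, -0.0, -7.9]
contact_force: [-0.7, -0.1, 0.3]
width: 0.0429
t: 24.4
tool_pos: [0.5384, 0.125, 0.1305]
tool_rot: [-179.9, -0.1, -7.9]
contact_force: [0.7, 0.9, -0.4]
width: 0.0854
t 24.40 shift cm [-4.32 31.46  0.98] twist [-0.001 -0.003 -0.691] target [ 0.4526 -0.1807  0.12   31.7   ] pos [0.5384 0.125  0.1305] [-1.7988e+02 -1.3000e-01 -7.8700e+00] F [ 0.7  0.9 -0.4] w 0.0854 j7 -73.0
```

```bash
python3 -m handwheel '{"twist":[[0,0,0],[0,0,0],[0,0,0],[0,0,0],[0,0,0],[0,0,0],[0,0,0],[0,0,0]],"translation":[[-0.5,3.9,0],[-0.5,3.9,0],[-0.5,3.9,0],[-0.5,3.9,0],[-0.5,3.9,0],[-0.6,3.9,0],[-0.6,4,0],[-0.6,4,0]],"jaw":[1,1,1,1,1,1,1,1]}'
python3 -m handwheel '{"twist":[[0,0,-0.173],[0,0,-0.173],[0,0,-0.173],[0,0,-0.172],[0,0,0]],"translation":[[0,0,0],[0,0,0],[0,0,0],[0,0,0],[0,0,1]],"jaw":[1,1,1,1,1]}'
python3 - <<'E'
from h import *
im=robot.capture("scene");cv2.imwrite("pics/scene4.png",im)
print(*[(b[0],b[1],b[3]) for b in bars(im,"scene",box=(250,270,365,420))])
im2=robot.capture("top");cv2.imwrite("pics/top4.png",im2)
cv2.imwrite("pics/v4.png",cv2.resize(np.vstack([im[170:350,220:420],im2[160:300,200:400]]),None,fx=1.8,fy=1.8,interpolation=cv2.INTER_CUBIC))
E
python3 to.py w .4526 -.1807 .0075 31.7
```

```text
t: 25.4
tool_pos: [0.4514, -0.1813, 0.1282]
tool_rot: [-180.0, 0.0, -7.9]
contact_force: [1.2, 0.2, -0.0]
width: 0.0853
t: 26.02
tool_pos: [0.4523, -0.1803, 0.1183]
tool_rot: [180.0, -0.1, 31.7]
contact_force: [0.2, 0.2, -0.6]
width: 0.0853
(array([278.1, 316.1]), array([ 0.4506, -0.1825]), np.int32(419))
t 26.12 shift cm [ 0.07  0.13 10.97] twist [-0.001  0.001 -0.004] target [ 4.526e-01 -1.807e-01  7.500e-03  3.170e+01] pos [ 0.4515 -0.1801  0.1172] [-1.7994e+02  6.0000e-02  3.1470e+01] F [-0.5  0.2 -0. ] w 0.0853 j7 -9.0
```

View pics/v4.png

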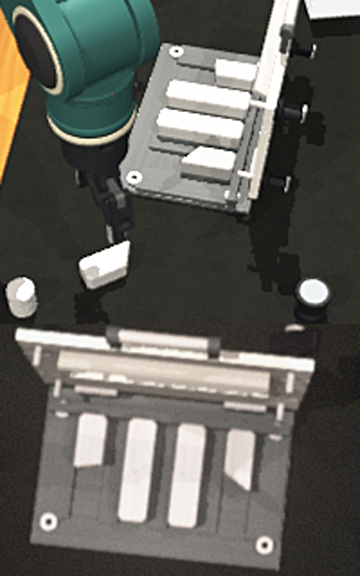

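Two bars are whole with no visible gap, and half_b lies at scene pixel (278,316), unmoved. I grasp it now.

```bash
python3 -m handwheel '{"twist":[[0,0,0],[0,0,0],[0,0,0],[0,0,0],[0,0,0],[0,0,0],[0,0,0]],"translation":[[0,0.1,3],[0,0,3],[0,0,2.5],[0,0,1.5],[0,0,0.75],[0,0,0],[0,0,0]],"jaw":[1,1,1,1,1,1,1]}'
python3 -m handwheel '{"twist":[[0,0,0],[0,0,0],[0,0,0],[0,0,0],[0,0,0],[0,0,0],[0,0,0],[0,0,0]],"translation":[[0,0,0],[0,0,0],[0,0,0],[0,0,0],[0,0,0],[0,0,0],[0,0,0],[0,0,0]],"jaw":[0,0,0,0,0,0,0,0]}'
python3 -m handwheel '{"twist":[[0,0,0],[0,0,0],[0,0,0],[0,0,0],[0,0,0],[0,0,0]],"translation":[[0,0,-1],[0,0,-2],[0,0,-2],[0,0,-2],[0,0,-1],[0,0,0]],"jaw":[0,0,0,0,0,0]}'
python3 to.py c -46 -90 .09 0
```

```text
t: 27.0
tool_pos: [0.4531, -0.1812, 0.0113]
tool_rot: [180.0, -0.0, 31.7]
contact_force: [0.2, 0.0, 0.0]
width: 0.0855
t: 28.0
tool_pos: [0.4528, -0.1811, 0.0112]
tool_rot: [-180.0, -0.0, 31.7]
contact_force: [-2.3, 1.8, 13.4]
width: 0.0327
t: 28.75
tool_pos: [0.4529, -0.1809, 0.091]
tool_rot: [180.0, -0.0, 31.8]
contact_force: [-0.5, -0.3, -5.8]
width: 0.0326
t 28.75 shift cm [ 14.02 -13.65   0.11] twist [ 0.    -0.001  0.692] target [ 0.5002  0.0089  0.09   -7.87  ] pos [ 0.4529 -0.1809  0.091 ] [ 1.7998e+02 -4.0000e-02  3.1750e+01] F [-0.5 -0.3 -5.8] w 0.0326 j7 -6.0
```

```bash
python3 -m handwheel '{"twist":[[0,0,0],[0,0,0],[0,0,0],[0,0,0],[0,0,0],[0,0,0.173],[0,0,0.173],[0,0,0.173],[0,0,0.173],[0,0,0]],"translation":[[2.5,-2.5,0],[3,-2.9,0],[3,-2.9,0],[3,-2.9,0],[2.52,-2.45,0],[0,0,0],[0,0,0],[0,0,0],[0,0,0],[0,0,0]],"jaw":[0,0,0,0,0,0,0,0,0,0]}'
python3 to.py c -46 -90 .021 0
```

```text
t: 30.0
tool_pos: [0.4997, 0.0086, 0.0899]
tool_rot: [179.9, 0.1, -7.9]
contact_force: [0.2, 0.2, -5.1]
width: 0.0324
t 30.00 shift cm [ 0.05 -0.05  6.89] twist [0.002 0.001 0.   ] target [ 0.5002  0.0089  0.021  -7.87  ] pos [0.4997 0.0086 0.0899] [ 1.7991e+02  6.0000e-02 -7.8600e+00] F [ 0.2  0.2 -5.1] w 0.0324 j7 -60.0
```

```bash
python3 -m handwheel '{"twist":[[0,0,0],[0,0,0],[0,0,0],[0,0,0],[0,0,0],[0,0,0]],"translation":[[0,0,2],[0,0,2.5],[0,0,1.7],[0,0,0.55],[0,0,0.1],[0,0,0]],"jaw":[0,0,0,0,0,0]}'
python3 -m handwheel '{"twist":[[0,0,0],[0,0,0]],"translation":[[0,0,0.1],[0,0,0]],"jaw":[0,0]}'
python3 -m handwheel '{"twist":[[0,0,0],[0,0,0]],"translation":[[0,0,0.07],[0,0,0]],"jaw":[0,0]}'
python3 to.py c -46 -90 .019 0
```

```text
t: 30.75
tool_pos: [0.5004, 0.0087, 0.0227]
tool_rot: [-180.0, -0.0, -7.9]
contact_force: [0.2, 0.1, -4.8]
width: 0.0328
t: 31.0
tool_pos: [0.5002, 0.0088, 0.0214]
tool_rot: [-180.0, -0.0, -7.9]
contact_force: [0.2, -0.2, -4.2]
width: 0.0324
t: 31.25
tool_pos: [0.5001, 0.0087, 0.0205]
tool_rot: [180.0, 0.0, -7.9]
contact_force: [-0.3, 0.1, -4.9]
width: 0.0327
t 31.25 shift cm [ 0.01 -0.02  0.15] twist [ 0.     0.    -0.001] target [ 0.5002  0.0089  0.019  -7.87  ] pos [0.5001 0.0087 0.0205] [179.99   0.    -7.92] F [-0.3  0.1 -4.9] w 0.0327 j7 -55.0
```

```bash
python3 -m handwheel '{"twist":[[0,0,0],[0,0,0]],"translation":[[0,0,0.1],[0,0,0]],"jaw":[0,0]}'
python3 -m handwheel '{"twist":[[0,0,0],[0,0,0]],"translation":[[0,0,0.06],[0,0,0]],"jaw":[0,0]}'; python3 -m handwheel '{"twist":[[0,0,0],[0,0,0],[0,0,0],[0,0,0],[0,0,0]],"translation":[[0.5,0,0],[0.5,0,0],[0.3,0,0],[0.2,0,0],[0,0,0]],"jaw":[0,0,0,0,0]}';python3 -m handwheel '{"twist":[[0,0,0],[0,0,0]],"translation":[[0.1,0,0],[0,0,0]],"jaw":[0,0]}';python3 to.py c -28 -90 .019 0
```

```text
t: 31.5
tool_pos: [0.5001, 0.0087, 0.0195]
tool_rot: [180.0, 0.0, -7.9]
contact_force: [-0.6, 0.1, -4.5]
width: 0.0323
t: 31.75
tool_pos: [0.5002, 0.0087, 0.0192]
tool_rot: [-180.0, -0.0, -7.9]
contact_force: [-4.2, 1.3, 5.6]
width: 0.0322
t: 32.38
tool_pos: [0.5142, 0.0065, 0.0192]
tool_rot: [-180.0, 0.1, -7.9]
contact_force: [-9.8, 0.9, 14.3]
width: 0.0324
t: 32.62
tool_pos: [0.5149, 0.0064, 0.0192]
tool_rot: [-180.0, 0.1, -7.9]
contact_force: [-12.3, 1.7, 17.4]
width: 0.0322
t 32.62 shift cm [ 0.31 -0.05  0.02] twist [-0.001  0.002 -0.001] target [ 5.18e-01  6.50e-03  1.90e-02 -7.87e+00] pos [0.5149 0.0064 0.0192] [-1.7996e+02  1.2000e-01 -7.9400e+00] F [-12.3   1.7  17.4] w 0.0322 j7 -56.0
```

```bash
python3 -m handwheel '{"twist":[[0,0,0],[0,0,0]],"translation":[[0.2,0,-0.02],[0,0,0]],"jaw":[0,0]}';python3 -m handwheel '{"twist":[[0,0,0],[0,0,0]],"translation":[[0.1,0,0],[0,0,0]],"jaw":[0,0]}'; python3 -m handwheel '{"twist":[[0,0,0],[0,0,0]],"translation":[[0.1,0,0],[0,0,0]],"jaw":[0,0]}'; python3 to.py c -28 -90 .019 0
```

```text
t: 32.88
tool_pos: [0.5179, 0.0061, 0.0192]
tool_rot: [-180.0, 0.0, -7.9]
contact_force: [-3.6, 0.9, 3.5]
width: 0.0327
t: 33.12
tool_pos: [0.5183, 0.0061, 0.0192]
tool_rot: [-180.0, 0.1, -7.9]
contact_force: [-9.2, 1.0, 11.5]
width: 0.0323
t: 33.38
tool_pos: [0.5189, 0.006, 0.0192]
tool_rot: [-180.0, 0.1, -7.9]
contact_force: [-12.3, 2.1, 14.0]
width: 0.0324
t 33.38 shift cm [-0.09 -0.04  0.02] twist [-0.001  0.002 -0.001] target [ 5.18e-01  6.50e-03  1.90e-02 -7.87e+00] pos [0.5189 0.006  0.0192] [-1.7997e+02  1.2000e-01 -7.9300e+00] F [-12.3   2.1  14. ] w 0.0324 j7 -56.0
```

```bash
python3 -m handwheel '{"twist":[[0,0,0],[0,0,0]],"translation":[[0.1,0,0],[0,0,0]],"jaw":[0,0]}';python3 -m handwheel '{"twist":[[0,0,0],[0,0,0]],"translation":[[0.1,0,0],[0,0,0]],"jaw":[0,0]}'; python3 -m handwheel '{"twist":[[0,0,0],[0,0,0]],"translation":[[0.1,0,0],[0,0,0]],"jaw":[0,0]}'; python3 to.py c -28 -90 .019 0
```

```text
t: 33.62
tool_pos: [0.519, 0.006, 0.0192]
tool_rot: [-179.9, 0.2, -7.9]
contact_force: [-18.8, 3.7, 21.7]
width: 0.0323
t: 33.88
tool_pos: [0.5194, 0.0059, 0.0191]
tool_rot: [-179.9, 0.3, -7.9]
contact_force: [-24.1, 4.3, 28.2]
width: 0.0324
t: 34.12
tool_pos: [0.5195, 0.0059, 0.0191]
tool_rot: [-179.9, 0.4, -7.9]
contact_force: [-32.8, 6.1, 35.9]
width: 0.0324
t 34.12 shift cm [-0.15 -0.04  0.01] twist [-0.002  0.007 -0.001] target [ 5.18e-01  6.50e-03  1.90e-02 -7.87e+00] pos [0.5195 0.0059 0.0191] [-179.89    0.4    -7.94] F [-32.8   6.1  35.9] w 0.0324 j7 -56.0
```

```bash
python3 -m handwheel '{"twist":[[0,0,0],[0,0,0],[0,0,0],[0,0,0],[0,0,0]],"translation":[[0,0,-0.1],[0,0,0],[0,0,0],[0,0,0],[0,0,0]],"jaw":[0.0,0.5,0.5,0.5,0.5]}';python3 -m handwheel '{"twist":[[0,0,0],[0,0,0],[0,0,0],[0,0,0],[0,0,0],[0,0,0],[0,0,0],[0,0,0]],"translation":[[0,0,-1],[0,0,-2],[0,0,-3],[0,0,-5],[-3,3,-5],[-5,3,-5],[-5,3,0],[0,0,0]],"jaw":[0.5,0.5,0.5,0.5,0.2,0,0,0]}'
python3 - <<'E'
from h import *
from to import cas
im=robot.capture("scene");cv2.imwrite("pics/scene5.png",im);im2=robot.capture("top");cv2.imwrite("pics/top5.png",im2)
cv2.imwrite("pics/v5.png",np.hstack([cv2.resize(im[130:330,270:470],(400,400),interpolation=2),cv2.resize(im2[130:310,200:380],(400,400),interpolation=2)]))
for d in range(80,112,4):
    t=np.radians(d);x=94-218*np.cos(t)+6.5*np.sin(t);z=37+218*np.sin(t)+6.5*np.cos(t)
    print(d,[round(v) for v in(x,z)],*[proj(n,[*cas(x/1000,y/1000),z/1000]).round(1) for n in("top","scene") for y in(44,-44)])
E
```

```text
t: 34.75
tool_pos: [0.5231, 0.0055, 0.0202]
tool_rot: [180.0, -0.0, -7.9]
contact_force: [0.4, 0.1, 0.3]
width: 0.0426
t: 35.75
tool_pos: [0.4216, -0.0459, 0.2084]
tool_rot: [-179.6, 0.3, -8.4]
contact_force: [0.1, 0.1, -0.7]
width: -0.0002
80 [63, 253] [262.7 194.3] [312.1 199.7] [364.3 160. ] [357.7 184. ]
84 [78, 254] [263.6 185.7] [313.  191.1] [370.6 160.4] [364.3 184.5]
88 [93, 255] [264.6 177.2] [313.9 182.6] [377.  161.1] [371.  185.3]
92 [108, 255] [265.6 168.9] [314.9 174.2] [383.3 162.2] [377.6 186.5]
96 [123, 253] [266.7 160.8] [315.8 166.1] [389.6 163.6] [384.2 188. ]
100 [138, 251] [267.8 152.9] [316.8 158.2] [395.8 165.4] [390.7 189.9]
104 [153, 247] [269.  145.4] [317.7 150.7] [401.8 167.5] [397.  192.1]
108 [168, 242] [270.2 138.3] [318.5 143.6] [407.7 169.9] [403.2 194.6]
```

View pics/v5.png

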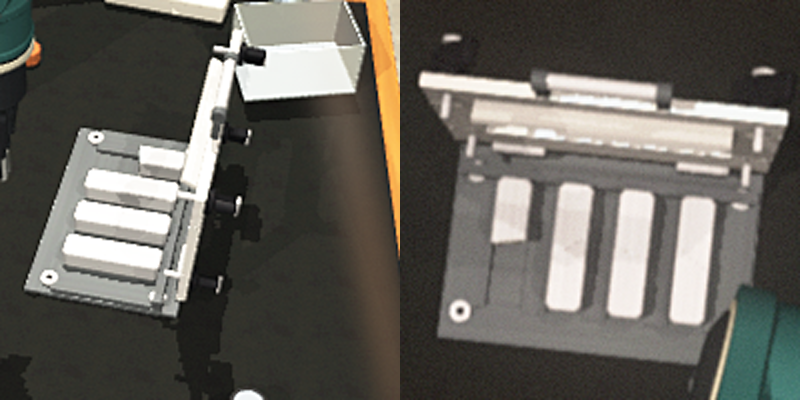

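The three bars sit whole in their lanes. In the top view the handle rod runs (267,166)–(319,171), which puts the frame at about 93°. I go over it and then down behind the rod.

```bash
python3 to.py c -150 0 .35 0; python3 to.py c 146 0 .35 0
```

```text
t 35.85 shift cm [ -3.73 -15.39 -14.15] twist [-0.002  0.005 -0.007] target [ 0.4095  0.1123  0.35   -7.87  ] pos [ 0.4236 -0.045   0.208 ] [-179.91    0.3    -8.26] F [ 0.1  0.3 -0.1] w 0.0002 j7 -82.0
t 35.85 shift cm [ 25.87 -15.59 -14.31] twist [-0.002  0.005 -0.007] target [ 0.7027  0.0718  0.35   -7.87  ] pos [ 0.4236 -0.045   0.208 ] [-179.91    0.3    -8.26] F [ 0.1  0.3 -0.1] w 0.0002 j7 -82.0
```

```bash
python3 -m handwheel '{"twist":[[0,0,0],[0,0,0],[0,0,0],[0,0,0],[0,0,0],[0,0,0],[0,0,0],[0,0,0],[0,0,0],[0,0,0],[0,0,0],[0,0,0]],"translation":[[0,-2,-4],[0,-4,-4],[0,-4,-4],[0,-4,-2.3],[3.2,-1.6,0],[3.7,0,0],[3.8,0,0],[3.8,0,0],[3.8,0,0],[3.8,0,0],[3.8,0,0],[0,0,0]],"jaw":[0,0,0,0,0,0,0,0,0,0,0,0]}'
python3 to.py c 146 0 .24 0
```

```text
t: 37.35
tool_pos: [0.7004, 0.0699, 0.3451]
tool_rot: [179.7, 0.6, -8.3]
contact_force: [0.2, -0.4, 0.0]
width: -0.0001
t 37.35 shift cm [ 0.32 -0.28 10.51] twist [ 0.006  0.011 -0.008] target [ 0.7027  0.0718  0.24   -7.87  ] pos [0.7004 0.0699 0.3451] [179.68   0.63  -8.33] F [ 0.2 -0.4  0. ] w -0.0001 j7 -86.0
```

```bash
python3 -m handwheel '{"twist":[[0,0,0],[0,0.01,-0.007],[0,0,0],[0,0,0],[0,0,0]],"translation":[[0.3,-0.3,3],[0,0,3],[0,0,3],[0,0,1.6],[0,0,0]],"jaw":[0,0,0,0,0]}'
python3 -m handwheel '{"twist":[[0,0,0],[0,0,0],[0,0,0],[0,0,0]],"translation":[[-0.8,0,0],[-0.5,0,0],[-0.5,0,0],[0,0,0]],"jaw":[0,0,0,0]}'
python3 to.py c 118 0 .24 0
```

```text
t: 37.98
tool_pos: [0.7013, 0.0734, 0.2412]
tool_rot: [179.9, -0.0, -7.9]
contact_force: [-0.3, 0.0, -0.1]
width: 0.0
t: 38.48
tool_pos: [0.684, 0.0757, 0.243]
tool_rot: [180.0, -0.2, -7.9]
contact_force: [2.5, -0.6, 3.0]
width: 0.0
t 38.48 shift cm [-0.89  0.13  0.29] twist [ 0.001 -0.003 -0.   ] target [ 0.675   0.0756  0.24   -7.87  ] pos [0.684  0.0757 0.243 ] [179.96  -0.2   -7.88] F [ 2.5 -0.6  3. ] w 0.0 j7 -83.0
```

```bash
python3 -m handwheel '{"twist":[[0,0,0],[0,0,0],[0,0,0],[0,0,0],[0,0,0],[0,0,0],[0,0,0],[0,0,0]],"translation":[[-0.9,0,0.1],[-0.9,0,0],[-0.9,0,0],[-1.2,0,0.2],[-1.2,0,0.2],[-1.2,0,0.2],[-0.5,0,0.1],[0,0,0]],"jaw":[0,0,0,0,0,0,0,0]}'
python3 to.py c 62 0 .237 0
```

```text
t: 39.48
tool_pos: [0.6159, 0.0852, 0.2337]
tool_rot: [179.9, -0.0, -7.9]
contact_force: [-0.3, 0.5, -0.3]
width: 0.0002
t 39.48 shift cm [ 0.38  0.14 -0.33] twist [ 0.001 -0.001 -0.   ] target [ 0.6195  0.0833  0.237  -7.87  ] pos [0.6159 0.0852 0.2337] [ 1.7994e+02 -5.0000e-02 -7.8800e+00] F [-0.3  0.5 -0.3] w 0.0002 j7 -84.0
```

```bash
python3 -m handwheel '{"twist":[[0,0,0],[0,0,0],[0,0,0],[0,0,0]],"translation":[[-1.1,0,0.3],[-1.2,0,0.4],[-1.2,0,0.4],[0,0,0]],"jaw":[0,0,0,0]}'
python3 - <<'E'
from h import *
im=robot.capture("scene");cv2.imwrite("pics/scene6.png",im)
cv2.imwrite("pics/v6.png",cv2.resize(im[100:330,250:450],None,fx=2.5,fy=2.5,interpolation=2))
E
```

```text
t: 39.98
tool_pos: [0.5805, 0.0902, 0.2223]
tool_rot: [179.9, -0.0, -7.9]
contact_force: [0.9, -0.4, 0.5]
width: 0.0001
```

View pics/v6.png

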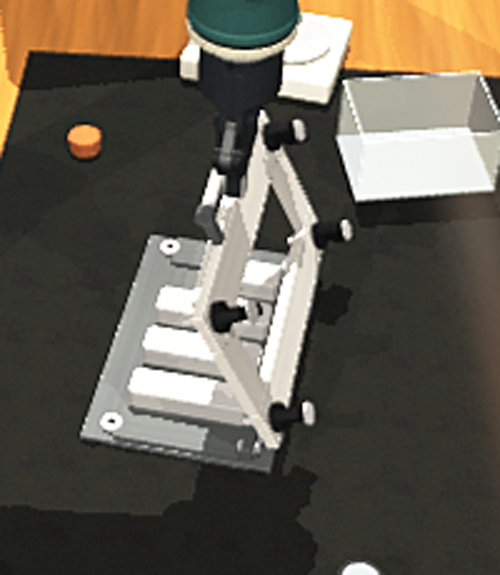

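```bash
python3 -m handwheel '{"twist":[[0,0,0],[0,0,0],[0,0,0],[0,0,0],[0,0,0],[0,0,0],[0,0,0]],"translation":[[-0.6,0,0.3],[-0.9,0,0.4],[-0.9,0,0.5],[-0.8,0,0.5],[-0.8,0,0.5],[-0.6,0,0.4],[0,0,0]],"jaw":[0,0,0,0,0,0,0]}'
python3 -m handwheel '{"twist":[[0,0,0],[0,0,0],[0,0,0],[0,0,0],[0,0,0]],"translation":[[0.2,0,-2],[0,0,-3],[-1.5,0,0],[-0.6,0,0],[0,0,0]],"jaw":[0,0,0,0,0]}'
python3 to.py c -41 0 .22 0
```

```text
t: 40.9
tool_pos: [0.5355, 0.0961, 0.1963]
tool_rot: [179.9, -0.0, -7.9]
contact_force: [-0.2, -0.1, -0.7]
width: -0.0004
t: 41.52
tool_pos: [0.5174, 0.0989, 0.2471]
tool_rot: [180.0, -0.1, -7.9]
contact_force: [0.0, -0.2, -0.5]
width: 0.0003
t 41.52 shift cm [0.03 0.15 2.71] twist [ 0.001 -0.002  0.   ] target [ 0.5175  0.0974  0.22   -7.87  ] pos [0.5174 0.0989 0.2471] [ 1.7996e+02 -1.1000e-01 -7.8600e+00] F [ 0.  -0.2 -0.5] w 0.0003 j7 -90.0
```

```bash
python3 -m handwheel '{"twist":[[0,0,0],[0,0,0],[0,0,0],[0,0,0],[0,0,0],[0,0,0],[0,0,0],[0,0,0],[0,0,0]],"translation":[[0,0,1.5],[0,0,1.2],[-0.2,0,0.8],[-1,0,0.9],[-1,0,0.9],[-0.8,0,0.8],[-0.8,0,1],[-0.8,0,1],[0,0,0]],"jaw":[0,0,0,0,0,0,0,0,0]}'
python3 to.py c -91.6 0 .158 0
```

```text
t: 42.65
tool_pos: [0.4714, 0.1046, 0.1648]
tool_rot: [179.9, -0.0, -7.9]
contact_force: [0.1, 0.1, 0.1]
width: 0.0003
t 42.65 shift cm [-0.39  0.08  0.68] twist [ 0.002 -0.001 -0.001] target [ 0.4674  0.1043  0.158  -7.87  ] pos [0.4714 0.1046 0.1648] [ 1.7987e+02 -4.0000e-02 -7.9100e+00] F [0.1 0.1 0.1] w 0.0003 j7 -88.0
```

```bash
python3 -m handwheel '{"twist":[[0,0,0],[0,0,0],[0,0,0],[0,0,0]],"translation":[[-0.4,0,0.7],[-0.5,0,1],[-0.6,0,1.2],[-0.6,0,1.2]],"jaw":[0,0,0,0]}'
python3 -m handwheel '{"twist":[[0,0,0],[0,0,0],[0,0,0],[0,0,0]],"translation":[[-0.4,0,1.2],[-0.4,0,1.2],[-0.3,0,1.2],[0,0,0]],"jaw":[0,0,0,0]}'
python3 to.py c -119.6 0 .088 0
```

```text
t: 43.15
tool_pos: [0.451, 0.1076, 0.1238]
tool_rot: [179.9, -0.1, -7.9]
contact_force: [1.2, -0.2, 1.7]
width: -0.0001
t: 43.65
tool_pos: [0.44, 0.1088, 0.0878]
tool_rot: [179.9, -0.1, -7.9]
contact_force: [0.5, -1.1, 1.2]
width: 0.0001
t 43.65 shift cm [-0.03  0.07 -0.02] twist [ 0.002 -0.001 -0.001] target [ 0.4396  0.1082  0.088  -7.87  ] pos [0.44   0.1088 0.0878] [ 1.7988e+02 -7.0000e-02 -7.9100e+00] F [ 0.5 -1.1  1.2] w 0.0001 j7 -83.0
```

Next I press to the closed position, watching the force, then lift and look at the knobs.

```bash
python3 -m handwheel '{"twist":[[0,0,0],[0,0,0],[0,0,0],[0,0,0],[0,0,0],[0,0,0]],"translation":[[-0.2,0,1],[-0.1,0,1],[-0.1,0,0.8],[-0.1,0,0.6],[0,0,0.3],[0,0,0]],"jaw":[0,0,0,0,0,0]}'
python3 -m handwheel '{"twist":[[0,0,0],[0,0,0]],"translation":[[0,0,0.3],[0,0,0]],"jaw":[0,0]}'
python3 -m handwheel '{"twist":[[0,0,0],[0,0,0]],"translation":[[0,0,0.2],[0,0,0]],"jaw":[0,0]}'
```

```text
t: 44.4
tool_pos: [0.4354, 0.1096, 0.0514]
tool_rot: [179.9, -0.1, -7.9]
contact_force: [0.4, -0.1, -0.5]
width: 0.0003
t: 44.65
tool_pos: [0.4358, 0.1098, 0.0493]
tool_rot: [-180.0, -0.1, -7.9]
contact_force: [-10.4, -1.0, 35.1]
width: 0.0002
t: 44.9
tool_pos: [0.436, 0.1098, 0.0486]
tool_rot: [-179.9, -0.1, -7.9]
contact_force: [-23.8, -2.8, 87.2]
width: 0.0
```

```bash
python3 -m handwheel '{"twist":[[0,0,0],[0,0,0],[0,0,0],[0,0,0],[0,0,0],[0,0,0],[0,0,0],[0,0,0],[0,0,0],[0,0,0],[0,0,0]],"translation":[[0,0,-1],[0,0,-3],[0,0,-4],[0,4,-4],[0,5,-2],[0,5,0],[0,5,0],[0,5,0],[0,5,0],[0,5,0],[0,0,0]],"jaw":[0,0,0,0,0.3,0.3,0.3,0.3,0.3,0.3,0.3]}'
python3 - <<'E'
from h import *
from to import cas
im2=robot.capture("top");cv2.imwrite("pics/top7.png",im2);im=robot.capture("scene");cv2.imwrite("pics/scene7.png",im)
cv2.imwrite("pics/v7.png",np.hstack([cv2.resize(im[160:320,250:410],(400,400),interpolation=2),cv2.resize(im2[150:310,200:360],(400,400),interpolation=2)]))
for k,(x,y) in enumerate([(-70,132),(-70,-132),(70,-132),(70,132)]): print(k+1,cas(x/1e3,y/1e3).round(4),*[proj(n,[*cas(x/1e3,y/1e3),.0845]).round(1) for n in("top","scene")])
E
```

```text
t: 46.28
tool_pos: [0.387, -0.231, 0.1872]
tool_rot: [179.8, -0.1, -8.3]
contact_force: [0.4, 1.6, -0.3]
width: 0.0254
1 [0.5068 0.2321] [220.8 267.7] [318.5 180.7]
2 [ 0.4707 -0.0294] [348.4 281.8] [294. 251.]
3 [ 0.6094 -0.0485] [355.4 214.6] [350.5 261. ]
4 [0.6455 0.213 ] [229.3 200.9] [368.6 188.5]
```

View pics/v7.png

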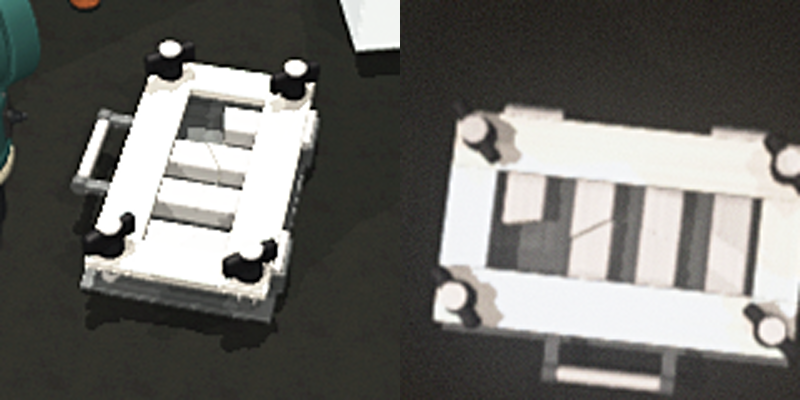

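The frame is closed, but a thin dark slanted line shows at the lane +30 cut (half_c), near (268–288, 236–246) in the top view. I zoom on that cut and on the knobs.

```bash
python3 - <<'E'
from h import *
im=cv2.imread("pics/top7.png");o=cv2.imread("pics/top5.png")
def z(i,u,v,r=20): 
    return cv2.resize(i[max(v-r,0):v+r,u-r:u+r],(260,260),interpolation=cv2.INTER_CUBIC)
row1=np.hstack([z(im,221,268),z(im,348,282),z(o,278,240)]);row2=np.hstack([z(im,355,215),z(im,229,201),z(im,278,240)])
cv2.imwrite("pics/v8.png",np.vstack([row1,row2]))
E
```

```text
(no output)
```

View pics/v8.png

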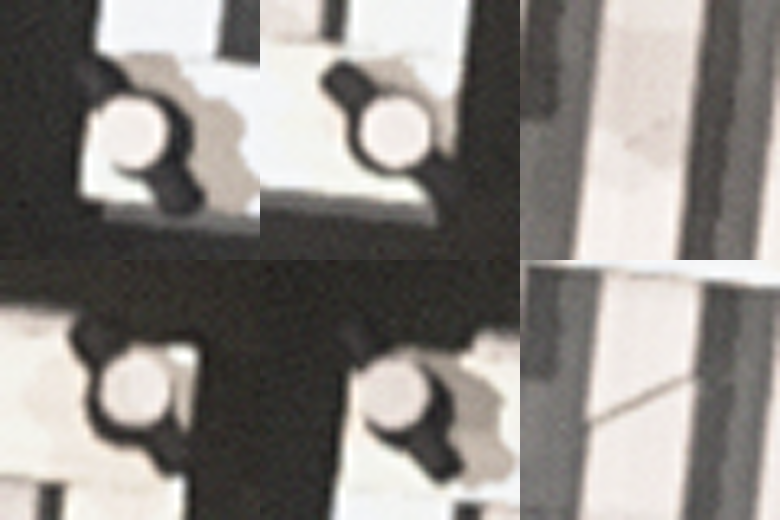

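The gap opened after top5, where the cut is clean, and no other bar has one. I think half_c was knocked forward while the arm was away and the lip then pushed it part-way back. I will reopen the frame by its handle, re-seat half_c and close again.

```bash
python3 to.py c -124 0 .12 90
```

```text
t 46.38 shift cm [-3.000e-02 -3.394e+01  6.650e+00] twist [ 0.002 -0.    -1.573] target [ 0.4353  0.1088  0.12   82.13  ] pos [ 0.3882 -0.2272  0.1869] [ 1.7993e+02 -1.0000e-01 -8.0000e+00] F [0.2 1.8 0.2] w 0.0255 j7 -52.0
```

```bash
python3 -m handwheel '{"twist":[[0,0,0],[0,0,0],[0,0,0],[0,0,0],[0,0,0],[0,0,0],[0,0,0],[0,0,0],[0,0,0]],"translation":[[0,-3.8,0],[0,-3.8,0],[0,-3.8,0],[0,-3.8,0],[0,-3.8,0],[0,-3.8,0],[0,-3.8,0],[0,-3.8,0],[0,-3.5,0]],"jaw":[0.3,0.3,0.3,0.3,0.3,0.3,0.3,0.3,0.3]}'
python3 -m handwheel '{"twist":[[0,0,-0.175],[0,0,-0.175],[0,0,-0.175],[0,0,-0.175],[0,0,-0.175],[0,0,-0.175],[0,0,-0.175],[0,0,-0.175],[0,0,-0.173],[0,0,0]],"translation":[[0,0,1],[0,0,1],[0,0,1],[0,0,1],[0,0,1],[0,0,1],[0,0,0.5],[0,0,0],[0,0,0],[0,0,0]],"jaw":[0.28,0.28,0.28,0.28,0.28,0.28,0.28,0.28,0.28,0.28]}'
python3 to.py c -124 0 .028 90
```

```text
t: 47.5
tool_pos: [0.4345, 0.1121, 0.1865]
tool_rot: [180.0, -0.1, -7.7]
contact_force: [0.5, -0.2, -0.1]
width: 0.0258
t: 48.75
tool_pos: [0.4348, 0.1101, 0.1216]
tool_rot: [179.9, 0.0, 82.3]
contact_force: [0.0, -0.5, 0.6]
width: 0.0238
t 48.75 shift cm [-0.12  0.05  9.36] twist [0.002 0.001 0.003] target [4.353e-01 1.088e-01 2.800e-02 8.213e+01] pos [0.4348 0.1101 0.1216] [1.7989e+02 4.0000e-02 8.2320e+01] F [ 0.  -0.5  0.6] w 0.0238 j7 -12.0
```

```bash
python3 -m handwheel '{"twist":[[0,0,0],[0,0,0],[0,0,0],[0,0,0]],"translation":[[-0.1,0.05,3],[0,0,2],[0,0,1.2],[0,0,0]],"jaw":[0.28,0.28,0.28,0.28]}'
python3 -m handwheel '{"twist":[[0,0,0],[0,0,0],[0,0,0],[0,0,0]],"translation":[[0,0,1],[0,0,1],[0,0,1],[0,0,0]],"jaw":[0.28,0.28,0.28,0.28]}'
python3 -m handwheel '{"twist":[[0,0,0],[0,0,0],[0,0,0],[0,0,0]],"translation":[[0,0,0],[0,0,0],[0,0,0],[0,0,0]],"jaw":[0,0,0,0]}'
```

```text
t: 49.25
tool_pos: [0.4353, 0.1079, 0.0592]
tool_rot: [179.9, 0.1, 82.2]
contact_force: [-0.4, -0.4, -0.6]
width: 0.0238
t: 49.75
tool_pos: [0.4354, 0.1074, 0.0288]
tool_rot: [179.9, 0.1, 82.2]
contact_force: [0.0, -0.2, -0.8]
width: 0.0237
t: 50.25
tool_pos: [0.4342, 0.1076, 0.0295]
tool_rot: [-179.9, 0.1, 82.2]
contact_force: [-9.9, -0.1, 5.4]
width: 0.0111
```

```bash
python3 -m handwheel '{"twist":[[0,0,0],[0,0,0],[0,0,0],[0,0,0],[0,0,0],[0,0,0],[0,0,0]],"translation":[[0,0.1,-1],[0,0.1,-1.4],[0,0.25,-1.4],[0,0.5,-1.8],[0,0.6,-1.8],[0,0.8,-1.7],[0,0.9,-1.7]],"jaw":[0,0,0,0,0,0,0]}'
python3 to.py c -91.6 0 .136 90
```

```text
t: 51.12
tool_pos: [0.4642, 0.1035, 0.1371]
tool_rot: [-179.7, 0.1, 82.3]
contact_force: [-15.2, 4.8, -3.8]
width: 0.0105
t 51.12 shift cm [0.12 0.3  0.11] twist [-0.006  0.003  0.002] target [ 0.4674  0.1043  0.136  82.13  ] pos [0.4642 0.1035 0.1371] [-1.7967e+02  1.5000e-01  8.2270e+01] F [-15.2   4.8  -3.8] w 0.0105 j7 -10.0
```

```bash
python3 -m handwheel '{"twist":[[0,0,0],[0,0,0],[0,0,0],[0,0,0],[0,0,0],[0,0,0]],"translation":[[0,1.2,-1.5],[0,1.2,-1.5],[0,1.4,-1.3],[0,1.4,-1.3],[0,1.6,-1.05],[0,1.6,-1.0]],"jaw":[0,0,0,0,0,0]}'
python3 to.py c -9.4 0 .2135 90
python3 -m handwheel '{"twist":[[0,0,0],[0,0,0],[0,0,0],[0,0,0],[0,0,0],[0,0,0],[0,0,0]],"translation":[[0,1.75,-0.8],[0,1.75,-0.7],[0,1.85,-0.45],[0,1.85,-0.4],[0,1.8,-0.1],[0,1.8,-0.1],[0,0,0]],"jaw":[0,0,0,0,0,0,0]}'
python3 to.py c 100 0 .239 90
```

```text
t: 51.88
tool_pos: [0.549, 0.093, 0.2167]
tool_rot: [-179.8, -0.1, 82.3]
contact_force: [-28.5, 3.4, 34.6]
width: 0.0103
t 51.88 shift cm [ 0.   -0.02  0.32] twist [-0.003 -0.001  0.002] target [ 0.5488  0.0931  0.2135 82.13  ] pos [0.549  0.093  0.2167] [-1.7982e+02 -8.0000e-02  8.2270e+01] F [-28.5   3.4  34.6] w 0.0103 j7 -7.0
t: 52.75
tool_pos: [0.6593, 0.0781, 0.2409]
tool_rot: [179.7, 0.0, 82.2]
contact_force: [5.0, 4.1, 3.8]
width: 0.0105
t 52.75 shift cm [-0.03 -0.21  0.19] twist [0.004 0.    0.002] target [6.572e-01 7.810e-02 2.390e-01 8.213e+01] pos [0.6593 0.0781 0.2409] [1.7975e+02 2.0000e-02 8.2250e+01] F [5.  4.1 3.8] w 0.0105 j7 -3.0
```

```bash
python3 -m handwheel '{"twist":[[0,0,0],[0,0,0],[0,0,0],[0,0,0],[0,0,0],[0,0,0],[0,0,0]],"translation":[[0,0,0],[0,0,0],[0,0,0],[0,0,-2],[0,0,-3],[0,0,-3],[0,0,0]],"jaw":[0.28,0.28,0.28,0.28,0.28,0.28,0.28]}'
python3 -m handwheel '{"twist":[[0,0,0],[0,0,0],[0,0,0],[0,0,0],[0,0,0],[0,0,0],[0,0,0],[0,0,0],[0,0,0]],"translation":[[0,-3,0],[0,-4,0],[0,-5,0],[0,-5,0],[0,-5,0],[0,-5,2],[0,-2,4],[0,0,4],[0,0,0]],"jaw":[0,0,0,0,0,0,0,0,0]}'
python3 - <<'E'
from h import *
im2=robot.capture("top");cv2.imwrite("pics/top9.png",im2);im=robot.capture("scene");cv2.imwrite("pics/scene9.png",im)
cv2.imwrite("pics/v9.png",np.hstack([cv2.resize(im[180:310,270:400],(400,400),interpolation=2),cv2.resize(im2[170:310,220:360],(400,400),interpolation=2)]))
E
python3 to.py c -70 30 .02 90
```

```text
t: 53.62
tool_pos: [0.6586, 0.0774, 0.3237]
tool_rot: [179.6, -0.0, 82.2]
contact_force: [-0.8, -0.5, -1.3]
width: 0.0239
t: 54.75
tool_pos: [0.3695, 0.1161, 0.2185]
tool_rot: [-180.0, 0.2, 82.2]
contact_force: [1.0, -0.9, 0.0]
width: -0.0002
t 54.85 shift cm [ 3.1  11.81 20.09] twist [0.003 0.001 0.001] target [4.929e-01 1.311e-01 2.000e-02 8.213e+01] pos [0.3712 0.1168 0.2206] [1.7986e+02 7.0000e-02 8.2200e+01] F [0.1 0.5 0.7] w 0.0 j7 -31.0
```

View pics/v9.png

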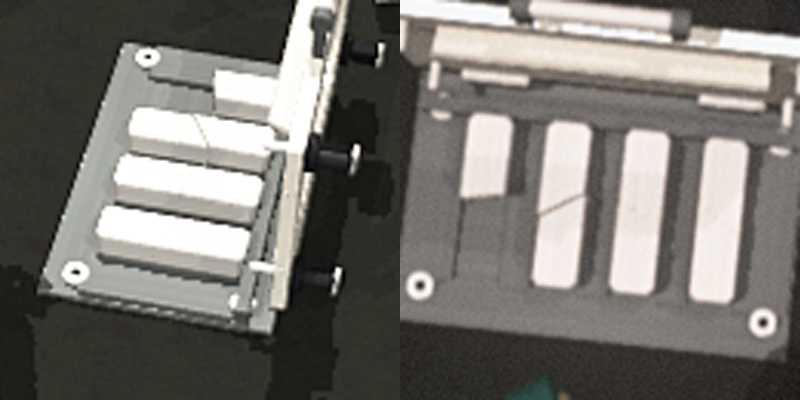

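```bash
python3 -m handwheel '{"twist":[[0,0,0],[0,0,0],[0,0,0],[0,0,0],[0,0,0],[0,0,0],[0,0,0],[0,0,0]],"translation":[[0.8,2.5,2],[0.8,2.5,4],[0.8,2.8,4],[0.7,2.5,4],[0,0,3],[0,0,2],[0,0,1],[0,0,0]],"jaw":[0,0,0,0,0,0,0,0]}'
python3 to.py c -74 30 .02 90
```

```text
t: 55.85
tool_pos: [0.4778, 0.1337, 0.0202]
tool_rot: [179.9, 0.0, 82.2]
contact_force: [0.7, -0.3, 0.5]
width: 0.0
t 55.85 shift cm [-0.05  1.13  0.02] twist [0.002 0.001 0.002] target [4.889e-01 1.316e-01 2.000e-02 8.213e+01] pos [0.4778 0.1337 0.0202] [1.7987e+02 3.0000e-02 8.2240e+01] F [ 0.7 -0.3  0.5] w 0.0 j7 -3.0
```

```bash
python3 -m handwheel '{"twist":[[0,0,0],[0,0,0],[0,0,0],[0,0,0]],"translation":[[0,0.4,0],[0,0.3,0],[0,0.1,0],[0,0,0]],"jaw":[0,0,0,0]}'; python3 -m handwheel '{"twist":[[0,0,0],[0,0,0]],"translation":[[0,0.15,0],[0,0,0]],"jaw":[0,0]}'; python3 -m handwheel '{"twist":[[0,0,0],[0,0,0]],"translation":[[0,0.1,0],[0,0,0]],"jaw":[0,0]}'; python3 -m handwheel '{"twist":[[0,0,0],[0,0,0]],"translation":[[0,0.1,0],[0,0,0]],"jaw":[0,0]}'
python3 to.py c -74 30 .02 90
```

```text
t: 56.35
tool_pos: [0.4852, 0.1323, 0.0197]
tool_rot: [179.9, 0.1, 82.2]
contact_force: [0.6, 0.3, 0.7]
width: -0.0002
t: 56.6
tool_pos: [0.4866, 0.132, 0.0196]
tool_rot: [179.9, 0.1, 82.2]
contact_force: [-0.2, 0.4, -0.5]
width: -0.0001
t: 56.85
tool_pos: [0.4875, 0.1318, 0.0196]
tool_rot: [179.9, 0.1, 82.2]
contact_force: [-0.3, 0.5, 0.0]
width: -0.0002
t: 57.1
tool_pos: [0.4879, 0.1318, 0.0195]
tool_rot: [180.0, 0.1, 82.2]
contact_force: [-6.4, 0.1, 4.0]
width: 0.0003
t 57.10 shift cm [-0.    0.11 -0.05] twist [0.    0.001 0.002] target [4.889e-01 1.316e-01 2.000e-02 8.213e+01] pos [0.4879 0.1318 0.0195] [1.7998e+02 8.0000e-02 8.2240e+01] F [-6.4  0.1  4. ] w 0.0003 j7 -3.0
```

```bash
python3 -m handwheel '{"twist":[[0,0,0],[0,0,0]],"translation":[[0,0.1,0],[0,0,0]],"jaw":[0,0]}'; python3 -m handwheel '{"twist":[[0,0,0],[0,0,0]],"translation":[[0,0.1,0],[0,0,0]],"jaw":[0,0]}'; python3 -m handwheel '{"twist":[[0,0,0],[0,0,0]],"translation":[[0,0.1,0],[0,0,0]],"jaw":[0,0]}'; python3 -m handwheel '{"twist":[[0,0,0],[0,0,0]],"translation":[[0,0.1,0],[0,0,0]],"jaw":[0,0]}'
python3 to.py c -74 30 .02 90
```

```text
t: 57.35
tool_pos: [0.4887, 0.1318, 0.0195]
tool_rot: [180.0, 0.1, 82.2]
contact_force: [-7.0, 0.5, 5.6]
width: -0.0001
t: 57.6
tool_pos: [0.4897, 0.1316, 0.0195]
tool_rot: [180.0, 0.1, 82.2]
contact_force: [-6.5, 1.0, 5.4]
width: -0.0001
t: 57.85
tool_pos: [0.4904, 0.1315, 0.0194]
tool_rot: [-180.0, 0.1, 82.3]
contact_force: [-8.5, 1.8, 6.5]
width: -0.0
t: 58.1
tool_pos: [0.4906, 0.1315, 0.0193]
tool_rot: [-179.9, 0.1, 82.3]
contact_force: [-14.1, 1.8, 11.3]
width: -0.0001
t 58.10 shift cm [-0.01 -0.17 -0.07] twist [-0.002  0.001  0.002] target [4.889e-01 1.316e-01 2.000e-02 8.213e+01] pos [0.4906 0.1315 0.0193] [-1.7988e+02  8.0000e-02  8.2260e+01] F [-14.1   1.8  11.3] w -0.0001 j7 -2.0
```

```bash
python3 -m handwheel '{"twist":[[0,0,0],[0,0,0]],"translation":[[0,0.12,0],[0,0,0]],"jaw":[0,0]}'; python3 -m handwheel '{"twist":[[0,0,0],[0,0,0],[0,0,0],[0,0,0],[0,0,0],[0,0,0],[0,0,0],[0,0,0]],"translation":[[0,-0.5,0],[0,-1.5,0],[0,-2,-2],[0,-2,-4],[0,-3,-4],[0,-3,-4],[0,0,-4],[0,0,0]],"jaw":[0,0,0,0,0,0,0,0]}'
python3 - <<'E'
from h import *
im2=robot.capture("top");cv2.imwrite("pics/top10.png",im2)
cv2.imwrite("pics/v10.png",cv2.resize(im2[190:290,225:355],None,fx=4,fy=4,interpolation=2))
E
python3 to.py c -150 0 .35 0
```

```text
t: 58.35
tool_pos: [0.4907, 0.1315, 0.0191]
tool_rot: [-179.8, 0.1, 82.3]
contact_force: [-20.0, 3.1, 16.1]
width: -0.0004
t: 59.35
tool_pos: [0.3747, 0.1487, 0.2014]
tool_rot: [179.8, -0.2, 82.3]
contact_force: [-1.0, 0.3, -1.2]
width: 0.0001
t 59.40 shift cm [ -3.06   4.02 -15.  ] twist [ 1.000e-03 -4.000e-03  1.574e+00] target [ 0.4095  0.1123  0.35   -7.87  ] pos [0.3742 0.1482 0.2   ] [ 1.7984e+02 -1.1000e-01  8.2300e+01] F [-0.3 -0.7  0. ] w 0.0002 j7 -31.0
```

View pics/v10.png

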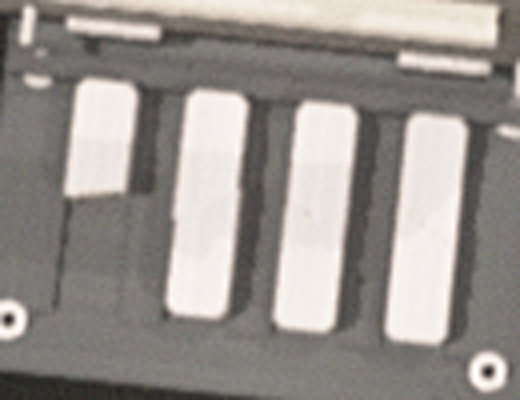

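The gap is closed. Viewed pictures so far: 12. I grip the rod again and close the frame along the same arc.

```bash
python3 -m handwheel '{"twist":[[0,0,0],[0,0,0],[0,0,0],[0,0,0]],"translation":[[-0.2,0,-4],[-0.2,0,-5],[-0.2,1,-4],[0,1,0]],"jaw":[0.28,0.28,0.28,0.28]}'; python3 to.py c 102 0 .33 90
```

```text
t: 59.9
tool_pos: [0.394, 0.1394, 0.3306]
tool_rot: [179.8, -0.1, 82.3]
contact_force: [0.4, 0.5, -1.2]
width: 0.0238
t 59.90 shift cm [-2.53 27.1   0.14] twist [ 0.003 -0.001  0.002] target [6.591e-01 7.780e-02 3.300e-01 8.213e+01] pos [0.394  0.1394 0.3306] [ 1.798e+02 -8.000e-02  8.225e+01] F [ 0.4  0.5 -1.2] w 0.0238 j7 -36.0
```

```bash
python3 -m handwheel '{"twist":[[0,0,0],[0,0,0],[0,0,0],[0,0,0],[0,0,0],[0,0,0],[0,0,0],[0,0,0]],"translation":[[-0.4,3.4,0],[-0.4,4,0],[-0.4,4.2,0],[-0.4,4.2,0],[-0.4,4.2,0],[-0.3,4.2,0],[-0.2,2.9,0],[0,0,0]],"jaw":[0.28,0.28,0.28,0.28,0.28,0.28,0.28,0.28]}'; python3 to.py c 102 0 .2405 90
```

```text
t: 60.9
tool_pos: [0.6592, 0.0761, 0.3265]
tool_rot: [-180.0, 0.3, 82.1]
contact_force: [-0.9, 0.3, -0.3]
width: 0.0238
t 60.90 shift cm [ 0.21 -0.03  8.6 ] twist [-0.001  0.004 -0.   ] target [6.591e-01 7.780e-02 2.405e-01 8.213e+01] pos [0.6592 0.0761 0.3265] [-179.95    0.26   82.1 ] F [-0.9  0.3 -0.3] w 0.0238 j7 0.0
```

```bash
python3 -m handwheel '{"twist":[[0,0,0],[0,0,0],[0,0,0],[0,0,0]],"translation":[[0.2,0,2.5],[0,0,2.5],[0,0,1.3],[0,0,0]],"jaw":[0.28,0.28,0.28,0.28]}'; python3 -m handwheel '{"twist":[[0,0,0],[0,0,0],[0,0,0]],"translation":[[0,0,1.2],[0,0,1],[0,0,0]],"jaw":[0.28,0.28,0.28]}';python3 -m handwheel '{"twist":[[0,0,0],[0,0,0],[0,0,0],[0,0,0]],"translation":[[0,0,0],[0,0,0],[0,0,0],[0,0,0]],"jaw":[0,0,0,0]}'; python3 to.py c 100.5 0 .2405 90
```

```text
t: 61.4
tool_pos: [0.6582, 0.0796, 0.266]
tool_rot: [180.0, 0.1, 82.2]
contact_force: [-0.2, 0.1, 0.5]
width: 0.0238
t: 61.78
tool_pos: [0.6585, 0.0796, 0.2442]
tool_rot: [179.9, 0.1, 82.2]
contact_force: [0.1, 0.9, 0.0]
width: 0.0241
t: 62.28
tool_pos: [0.6589, 0.0795, 0.2452]
tool_rot: [179.9, 0.1, 82.2]
contact_force: [0.4, -0.0, 1.6]
width: 0.0105
t 62.27 shift cm [-0.16 -0.11  0.47] twist [0.002 0.001 0.002] target [6.577e-01 7.800e-02 2.405e-01 8.213e+01] pos [0.6589 0.0795 0.2452] [1.7986e+02 7.0000e-02 8.2230e+01] F [ 0.4 -0.   1.6] w 0.0105 j7 2.0
```

```bash
python3 -m handwheel '{"twist":[[0,0,0],[0,0,0],[0,0,0],[0,0,0],[0,0,0],[0,0,0],[0,0,0],[0,0,0]],"translation":[[0,-1.2,0],[0,-1.2,0.1],[0,-1.3,0.1],[0,-1.85,0.4],[0,-1.9,0.5],[0,-1.75,0.7],[0,-1.75,0.8],[0,0,0]],"jaw":[0,0,0,0,0,0,0,0]}'; python3 to.py c -9.4 0 .219 90
python3 -m handwheel '{"twist":[[0,0,0],[0,0,0],[0,0,0],[0,0,0],[0,0,0],[0,0,0]],"translation":[[0,-1.6,1],[0,-1.55,1.1],[0,-1.4,1.3],[0,-1.4,1.3],[0,-1.15,1.5],[0,-1.1,1.55]],"jaw":[0,0,0,0,0,0]}'; python3 to.py c -91.6 0 .1416 90
```

```text
t: 63.28
tool_pos: [0.5492, 0.0945, 0.2186]
tool_rot: [180.0, 0.1, 82.3]
contact_force: [-8.0, -1.8, 2.7]
width: 0.0107
t 63.27 shift cm [-0.14 -0.02 -0.04] twist [0.    0.001 0.002] target [ 0.5488  0.0931  0.219  82.13  ] pos [0.5492 0.0945 0.2186] [1.7999e+02 6.0000e-02 8.2260e+01] F [-8.  -1.8  2.7] w 0.0107 j7 -2.0
t: 64.03
tool_pos: [0.4689, 0.1054, 0.141]
tool_rot: [179.9, 0.1, 82.2]
contact_force: [-1.0, 0.1, 6.1]
width: 0.0105
t 64.03 shift cm [-0.12 -0.14 -0.06] twist [0.001 0.001 0.002] target [ 0.4674  0.1043  0.1416 82.13  ] pos [0.4689 0.1054 0.141 ] [1.7995e+02 5.0000e-02 8.2230e+01] F [-1.   0.1  6.1] w 0.0105 j7 -3.0
```

```bash
python3 -m handwheel '{"twist":[[0,0,0],[0,0,0],[0,0,0],[0,0,0],[0,0,0],[0,0,0],[0,0,0],[0,0,0]],"translation":[[0,-0.9,1.7],[0,-0.8,1.7],[0,-0.6,1.8],[0,-0.5,1.8],[0,-0.25,1.3],[0,-0.15,1.3],[0,0,0.8],[0,0,0]],"jaw":[0,0,0,0,0,0,0,0]}'; python3 to.py c -124 0 .0335 90
python3 -m handwheel '{"twist":[[0,0,0],[0,0,0]],"translation":[[0,0,0.3],[0,0,0]],"jaw":[0,0]}'
```

```text
t: 65.03
tool_pos: [0.435, 0.1099, 0.0356]
tool_rot: [-179.7, 0.1, 82.3]
contact_force: [-14.5, 5.3, -6.8]
width: 0.0105
t 65.03 shift cm [-0.11  0.04  0.21] twist [-0.005  0.002  0.003] target [4.353e-01 1.088e-01 3.350e-02 8.213e+01] pos [0.435  0.1099 0.0356] [-1.7972e+02  1.2000e-01  8.2290e+01] F [-14.5   5.3  -6.8] w 0.0105 j7 5.0
t: 65.28
tool_pos: [0.4349, 0.1099, 0.0329]
tool_rot: [-179.7, 0.1, 82.3]
contact_force: [-15.2, 5.2, -6.9]
width: 0.0105
```

Next come small presses until the force jumps. After that I release, move aside and look.

```bash
python3 -m handwheel '{"twist":[[0,0,0],[0,0,0]],"translation":[[0,0.1,0.15],[0,0,0]],"jaw":[0,0]}'; python3 -m handwheel '{"twist":[[0,0,0],[0,0,0]],"translation":[[0,0.1,0.1],[0,0,0]],"jaw":[0,0]}'
```

```text
t: 65.53
tool_pos: [0.4348, 0.11, 0.0312]
tool_rot: [-179.6, 0.1, 82.3]
contact_force: [-22.0, 7.0, -1.4]
width: 0.0108
t: 65.78
tool_pos: [0.4348, 0.11, 0.03]
tool_rot: [-179.5, 0.1, 82.3]
contact_force: [-28.3, 7.7, 0.3]
width: 0.0108
```

```bash
python3 -m handwheel '{"twist":[[0,0,0],[0,0,0],[0,0,0],[0,0,0],[0,0,0],[0,0,0],[0,0,0],[0,0,0],[0,0,0]],"translation":[[0,0,0],[0,0,0],[0,0,0],[0,0,-2.5],[0,0,-2.5],[0,0,0],[0,0,0],[0,0,1],[0,0,0]],"jaw":[0.28,0.28,0.28,0.28,0.28,0,0,0,0]}'; python3 to.py c -124 0 .0505 90
```

```text
t: 66.9
tool_pos: [0.439, 0.1088, 0.0703]
tool_rot: [180.0, 0.2, 82.2]
contact_force: [0.2, 0.5, 0.1]
width: -0.0002
t 66.90 shift cm [-0.05 -0.37  1.98] twist [0.    0.003 0.002] target [4.353e-01 1.088e-01 5.050e-02 8.213e+01] pos [0.439  0.1088 0.0703] [1.7998e+02 1.6000e-01 8.2220e+01] F [0.2 0.5 0.1] w -0.0002 j7 1.0
```

```bash
python3 -m handwheel '{"twist":[[0,0,0],[0,0,0],[0,0,0]],"translation":[[0,-0.37,1],[0,0,0.8],[0,0,0]],"jaw":[0,0,0]}'; python3 -m handwheel '{"twist":[[0,0,0],[0,0,0]],"translation":[[0,0,0.2],[0,0,0]],"jaw":[0,0]}';  python3 -m handwheel '{"twist":[[0,0,0],[0,0,0]],"translation":[[0,0,0.12],[0,0,0]],"jaw":[0,0]}'
```

```text
t: 67.28
tool_pos: [0.4357, 0.1094, 0.0529]
tool_rot: [179.9, 0.1, 82.2]
contact_force: [-0.4, 1.5, 0.5]
width: 0.0001
t: 67.53
tool_pos: [0.4361, 0.1097, 0.0516]
tool_rot: [179.9, 0.1, 82.2]
contact_force: [-1.4, 0.2, -0.0]
width: -0.0001
t: 67.78
tool_pos: [0.4361, 0.1097, 0.0504]
tool_rot: [179.9, 0.1, 82.2]
contact_force: [-0.2, -0.1, -0.2]
width: -0.0004
```

```bash
python3 -m handwheel '{"twist":[[0,0,0],[0,0,0]],"translation":[[0,0,0.1],[0,0,0]],"jaw":[0,0]}'; python3 -m handwheel '{"twist":[[0,0,0],[0,0,0]],"translation":[[0,0,0.1],[0,0,0]],"jaw":[0,0]}'
python3 -m handwheel '{"twist":[[0,0,0],[0,0,0],[0,0,0],[0,0,0],[0,0,0],[0,0,0],[0,0,0],[0,0,0],[0,0,0],[0,0,0],[0,0,0]],"translation":[[0,0,-1],[0,0,-3],[0,0,-4],[-4,0,-4],[-5,0,-2],[-5,0,0],[-5,0,0],[-5,0,0],[-5,0,0],[-5,0,0],[0,0,0]],"jaw":[0,0,0,0,0.3,0.3,0.3,0.3,0.3,0.3,0.3]}'
python3 - <<'E'
from h import *
im=robot.capture("top");cv2.imwrite("pics/top11.png",im);im2=robot.capture("scene");cv2.imwrite("pics/scene11.png",im2)
z=lambda i,u,v,r=18: cv2.resize(i[v-r:v+r,u-r:u+r],(200,200),interpolation=2)
ks=[(221,268),(348,282),(355,215),(229,201)]
row=np.hstack([z(im,*k) for k in ks]);w=cv2.resize(im[205:280,225:362],(800,400),interpolation=2)
cv2.imwrite("pics/v11.png",np.vstack([row,w]))
E
```

```text
t: 68.03
tool_pos: [0.4362, 0.1097, 0.0497]
tool_rot: [179.9, 0.0, 82.2]
contact_force: [-4.2, -0.6, 16.5]
width: -0.0
t: 68.28
tool_pos: [0.4362, 0.1097, 0.0493]
tool_rot: [179.9, -0.0, 82.2]
contact_force: [-12.8, -2.3, 41.1]
width: 0.0001
t: 69.65
tool_pos: [0.3884, -0.2308, 0.189]
tool_rot: [179.9, 0.2, 81.8]
contact_force: [0.1, -0.7, -0.5]
width: 0.0256
```

View pics/v11.png

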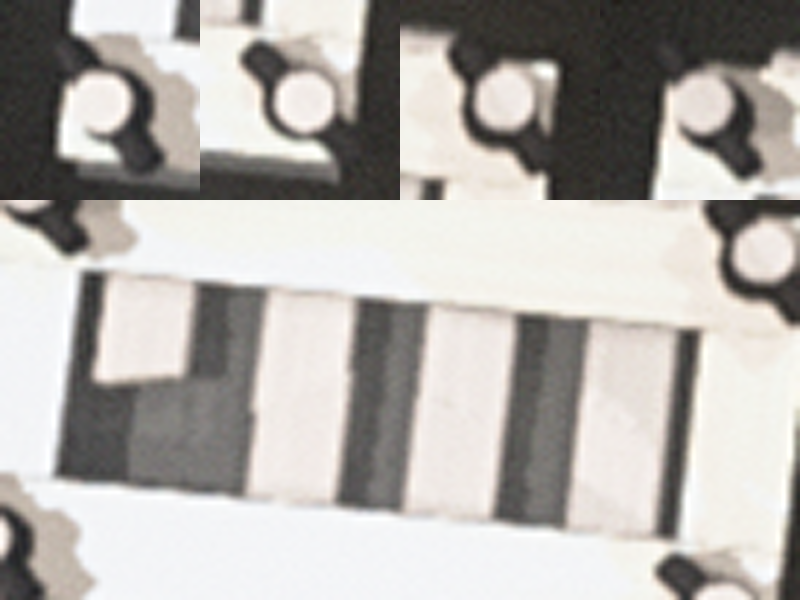

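No gap remains and the frame sits at its stop height. The wings point about 30–41° to the left of world x. I grip with yaw around 213° so that the clockwise turns stay inside joint 7's range. Knob 1 is first.

```bash
python3 -m handwheel '{"twist":[[0,0,-0.18],[0,0,-0.18],[0,0,-0.18],[0,0,-0.18],[0,0,-0.18],[0,0,-0.18],[0,0,-0.18],[0,0,-0.18],[0,0,-0.18],[0,0,-0.18],[0,0,-0.18],[0,0,-0.18]],"translation":[[0,0,0],[0,0,0],[0,0,0],[0,0,0],[0,0,0],[0,0,0],[0,0,0],[0,0,0],[0,0,0],[0,0,0],[0,0,0],[0,0,0]],"jaw":[0.6,0.6,0.6,0.6,0.6,0.6,0.6,0.6,0.6,0.6,0.6,0.6]}'
python3 to.py w .5068 .2321 .13 213
```

```text
t: 71.25
tool_pos: [0.3904, -0.2255, 0.1889]
tool_rot: [-179.9, 0.1, -153.5]
contact_force: [-0.4, -0.4, 0.5]
width: 0.0514
t 71.25 shift cm [-30.82  35.78   5.85] twist [-0.002  0.001 -0.114] target [5.068e-01 2.321e-01 1.300e-01 2.130e+02] pos [ 0.3904 -0.2255  0.1889] [-1.7988e+02  7.0000e-02 -1.5352e+02] F [-0.4 -0.4  0.5] w 0.0514 j7 151.0
```

```bash
python3 -m handwheel '{"twist":[[0,0,0],[0,0,0],[0,0,0],[0,0,0],[0,0,0],[0,0,0],[0,0,0],[0,0,0],[0,0,0],[0,0,0],[0,0,0],[0,0,0]],"translation":[[-2.4,2.8,0],[-2.8,3.2,0],[-2.8,3.3,0],[-2.8,3.3,0],[-2.8,3.3,0],[-2.8,3.3,0],[-2.8,3.3,0],[-2.8,3.3,0],[-2.8,3.3,0],[-2.8,3.3,0],[-2.8,3.3,4],[0,0,0]],"jaw":[0.6,0.6,0.6,0.6,0.6,0.6,0.6,0.6,0.6,0.6,0.6,0.6]}'
python3 to.py w .5068 .2321 .062 213
```

```text
t: 72.75
tool_pos: [0.5042, 0.2312, 0.1454]
tool_rot: [-179.9, -0.2, -153.6]
contact_force: [-0.4, -0.2, -0.4]
width: 0.0512
t 72.75 shift cm [-0.3  -0.02  8.34] twist [-0.002 -0.003 -0.116] target [5.068e-01 2.321e-01 6.200e-02 2.130e+02] pos [0.5042 0.2312 0.1454] [-179.88   -0.19 -153.62] F [-0.4 -0.2 -0.4] w 0.0512 j7 97.0
```

```bash
python3 -m handwheel '{"twist":[[0,0,-0.116],[0,0,0],[0,0,0],[0,0,0]],"translation":[[-0.3,0,2],[0,0,2],[0,0,1],[0,0,0]],"jaw":[0.6,0.6,0.6,0.6]}'
python3 -m handwheel '{"twist":[[0,0,0],[0,0,0],[0,0,0],[0,0,0]],"translation":[[0,0,1],[0,0,1],[0,0,1],[0,0,0]],"jaw":[0.6,0.6,0.6,0.6]}'
python3 -m handwheel '{"twist":[[0,0,0],[0,0,0],[0,0,0],[0,0,0],[0,0,0]],"translation":[[0,0,0],[0,0,0],[0,0,0],[0,0,0],[0,0,0]],"jaw":[0,0,0,0,0]}'
python3 to.py w .5068 .2321 .062 213; python3 -c "
from h import *;print(robot.sense()['wrist_torque'])"
```

```text
t: 73.25
tool_pos: [0.509, 0.2285, 0.0983]
tool_rot: [-179.9, 0.0, -147.3]
contact_force: [0.1, 0.2, 1.2]
width: 0.0512
t: 73.75
tool_pos: [0.5091, 0.228, 0.0674]
tool_rot: [-179.9, -0.0, -147.4]
contact_force: [-0.6, 0.5, 0.0]
width: 0.0513
t: 74.38
tool_pos: [0.5073, 0.2324, 0.069]
tool_rot: [179.8, 0.0, -147.1]
contact_force: [-18.3, 18.8, 15.8]
width: 0.0119
t 74.38 shift cm [0.06 0.   0.7 ] twist [ 0.003  0.    -0.003] target [5.068e-01 2.321e-01 6.200e-02 2.130e+02] pos [0.5073 0.2324 0.069 ] [ 1.7984e+02  3.0000e-02 -1.4715e+02] F [-18.3  18.8  15.8] w 0.0119 j7 105.0
[ 4.08297834  4.18244977 -0.04620822]
```

```bash
python3 -m handwheel '{"twist":[[0,0,0],[0,0,0.15],[0,0,0.15],[0,0,0.15],[0,0,0.15],[0,0,0.16],[0,0,0.16],[0,0,0]],"translation":[[0,0.45,0],[0,0,0],[0,0,0],[0,0,0],[0,0,0],[0,0,0],[0,0,0],[0,0,0]],"jaw":[0,0,0,0,0,0,0,0]}'
python3 -c "
from h import *;print(robot.sense()['wrist_torque'])"
python3 -m handwheel '{"twist":[[0,0,0],[0,0,0],[0,0,0],[0,0,0],[0,0,0],[0,0,0],[0,0,0]],"translation":[[0,0,0],[0,0,0],[0,0,0],[0,0,-1.5],[0,0,-2.5],[0,0,-2.5],[0,0,0]],"jaw":[0.6,0.6,0.6,0.6,0.6,0.6,0.6]}'
python3 to.py c 70 -132 .13 220
```

```text
t: 75.38
tool_pos: [0.507, 0.2316, 0.069]
tool_rot: [-179.9, 0.1, 159.8]
contact_force: [-6.6, -6.4, 15.3]
width: 0.0114
[-1.50177714  1.50362965 -0.15515906]
t: 76.25
tool_pos: [0.508, 0.2326, 0.1357]
tool_rot: [179.9, 0.2, 159.9]
contact_force: [0.2, 0.5, 0.1]
width: 0.0515
t 76.25 shift cm [-19.17 -22.92   0.6 ] twist [-0.     0.005 -0.911] target [ 6.0940e-01 -4.8500e-02  1.3000e-01  2.1213e+02] pos [0.508  0.2326 0.1357] [179.88   0.24 159.92] F [0.2 0.5 0.1] w 0.0515 j7 58.0
```

```bash
python3 -m handwheel '{"twist":[[0,0,0],[0,0,0],[0,0,0],[0,0,0],[0,0,0],[0,0,0],[0,0,-0.175],[0,0,-0.175],[0,0,-0.175],[0,0,-0.175],[0,0,-0.175],[0,0,0]],"translation":[[-3.2,-3.8,0],[-3.2,-3.8,0],[-3.2,-3.8,0],[-3.2,-3.8,0],[-3.2,-3.8,0],[-3.1,-3.9,0],[0,0,0],[0,0,0],[0,0,0],[0,0,0],[0,0,0],[0,0,0]],"jaw":[0.6,0.6,0.6,0.6,0.6,0.6,0.6,0.6,0.6,0.6,0.6,0.6]}'
python3 to.py c 70 -132 .067 217.87
```

```text
t: 77.75
tool_pos: [0.6076, -0.0487, 0.1339]
tool_rot: [-179.9, 0.0, -150.0]
contact_force: [0.6, 0.0, -0.2]
width: 0.0515
t 77.75 shift cm [-0.15 -0.06  6.69] twist [-0.002  0.001 -0.   ] target [ 6.094e-01 -4.850e-02  6.700e-02  2.100e+02] pos [ 0.6076 -0.0487  0.1339] [-1.7989e+02  4.0000e-02 -1.5000e+02] F [ 0.6  0.  -0.2] w 0.0515 j7 132.0
```

```bash
python3 -m handwheel '{"twist":[[0,0,0],[0,0,0],[0,0,0],[0,0,0],[0,0,0]],"translation":[[-0.15,-0.06,2],[0,0,2],[0,0,1.3],[0,0,1.2],[0,0,0]],"jaw":[0.6,0.6,0.6,0.6,0.6]}'
python3 -m handwheel '{"twist":[[0,0,0],[0,0,0],[0,0,0],[0,0,0],[0,0,0]],"translation":[[0,0,0],[0,0,0],[0,0,0],[0,0,0],[0,0,0]],"jaw":[0,0,0,0,0]}'
python3 to.py c 70 -132 .067 217.87; python3 -c "
from h import *;print(robot.sense()['wrist_torque'])"
```

```text
t: 78.38
tool_pos: [0.6091, -0.0484, 0.0679]
tool_rot: [-179.9, -0.0, -150.0]
contact_force: [-0.2, -0.3, 0.1]
width: 0.0511
t: 79.0
tool_pos: [0.6097, -0.0479, 0.0697]
tool_rot: [-179.9, 0.1, -149.9]
contact_force: [-3.5, 2.9, 7.7]
width: 0.0115
t 79.00 shift cm [ 0.06 -0.03  0.27] twist [-0.002  0.002  0.001] target [ 6.094e-01 -4.850e-02  6.700e-02  2.100e+02] pos [ 0.6097 -0.0479  0.0697] [-1.7989e+02  9.0000e-02 -1.4992e+02] F [-3.5  2.9  7.7] w 0.0115 j7 134.0
[ 5.09928928e-01  7.58566336e-01 -7.54599733e-05]
```

```bash
python3 -m handwheel '{"twist":[[0,0,0.15],[0,0,0.15],[0,0,0.15],[0,0,0.15],[0,0,0.15],[0,0,0.13],[0,0,0]],"translation":[[0,0,0],[0,0,0],[0,0,0],[0,0,0],[0,0,0],[0,0,0],[0,0,0]],"jaw":[0,0,0,0,0,0,0]}'
python3 -c "
from h import *;print(robot.sense()['wrist_torque'])"
python3 -m handwheel '{"twist":[[0,0,0],[0,0,0],[0,0,0],[0,0,0],[0,0,0],[0,0,0],[0,0,0]],"translation":[[0,0,0],[0,0,0],[0,0,0],[0,0,-1.5],[0,0,-2.5],[0,0,-2.5],[0,0,0]],"jaw":[0.6,0.6,0.6,0.6,0.6,0.6,0.6]}'
python3 to.py c -70 -132 .13 225
```

```text
t: 79.88
tool_pos: [0.6097, -0.0488, 0.0697]
tool_rot: [-179.9, 0.2, 159.5]
contact_force: [-3.1, -2.3, 7.7]
width: 0.0114
[-0.50437277  0.75340879 -0.10487248]
t: 80.75
tool_pos: [0.6105, -0.0485, 0.1365]
tool_rot: [180.0, 0.3, 159.6]
contact_force: [0.6, 0.1, -0.9]
width: 0.0508
t 80.75 shift cm [13.78 -3.08  0.58] twist [-0.002  0.005 -1.003] target [ 4.7070e-01 -2.9400e-02  1.3000e-01  2.1713e+02] pos [ 0.6105 -0.0485  0.1365] [179.96   0.31 159.64] F [ 0.6  0.1 -0.9] w 0.0508 j7 89.0
```

```bash
python3 -m handwheel '{"twist":[[0,0,0],[0,0,0],[0,0,0],[0,0,0],[0,0,-0.17],[0,0,-0.17],[0,0,-0.17],[0,0,-0.17],[0,0,-0.17],[0,0,-0.16],[0,0,0]],"translation":[[3.4,-0.8,0],[3.4,-0.8,0],[3.5,-0.8,0],[3.4,-0.7,0],[0,0,0],[0,0,0],[0,0,0],[0,0,0],[0,0,0],[0,0,0],[0,0,0]],"jaw":[0.6,0.6,0.6,0.6,0.6,0.6,0.6,0.6,0.6,0.6,0.6]}'
python3 to.py c -70 -132 .067 225
```

```text
t: 82.12
tool_pos: [0.47, -0.0298, 0.1336]
tool_rot: [-179.9, 0.0, -142.6]
contact_force: [0.0, 0.9, -0.9]
width: 0.0512
t 82.12 shift cm [-0.08  0.01  6.66] twist [-0.002  0.001  0.005] target [ 4.7070e-01 -2.9400e-02  6.7000e-02  2.1713e+02] pos [ 0.47   -0.0298  0.1336] [-1.7988e+02  3.0000e-02 -1.4256e+02] F [ 0.   0.9 -0.9] w 0.0512 j7 137.0
```

```bash
python3 -m handwheel '{"twist":[[0,0,0],[0,0,0],[0,0,0],[0,0,0],[0,0,0]],"translation":[[-0.08,0,2],[0,0,2],[0,0,1.3],[0,0,1.2],[0,0,0]],"jaw":[0.6,0.6,0.6,0.6,0.6]}'
python3 -m handwheel '{"twist":[[0,0,0],[0,0,0],[0,0,0],[0,0,0],[0,0,0]],"translation":[[0,0,0],[0,0,0],[0,0,0],[0,0,0],[0,0,0]],"jaw":[0,0,0,0,0]}'
python3 -c "
from h import *;print(robot.sense()['wrist_torque'])"
python3 -m handwheel '{"twist":[[0,0,0.16],[0,0,0.16],[0,0,0.16],[0,0,0.16],[0,0,0.16],[0,0,0.2e0],[0,0,0]],"translation":[[0,0,0],[0,0,0],[0,0,0],[0,0,0],[0,0,0],[0,0,0],[0,0,0]],"jaw":[0,0,0,0,0,0,0]}' || true
python3 to.py c -70 -132 .067 225
```

```text
t: 82.75
tool_pos: [0.4706, -0.0294, 0.0681]
tool_rot: [-179.9, -0.0, -142.6]
contact_force: [-0.8, 0.2, 1.1]
width: 0.0513
t: 83.38
tool_pos: [0.4709, -0.0289, 0.0692]
tool_rot: [-179.9, 0.1, -142.5]
contact_force: [-4.6, 2.1, 10.2]
width: 0.0116
[0.42810907 1.0773724  0.0936146 ]
t 83.38 shift cm [ 0.04 -0.02  0.22] twist [-0.002  0.001  0.007] target [ 4.7070e-01 -2.9400e-02  6.7000e-02  2.1713e+02] pos [ 0.4709 -0.0289  0.0692] [-1.7989e+02  6.0000e-02 -1.4248e+02] F [-4.6  2.1 10.2] w 0.0116 j7 141.0out of range
```

```bash
python3 -m handwheel '{"twist":[[0,0,0.16],[0,0,0.17],[0,0,0.17],[0,0,0.17],[0,0,0.17],[0,0,0.16],[0,0,0]],"translation":[[0,0,0],[0,0,0],[0,0,0],[0,0,0],[0,0,0],[0,0,0],[0,0,0]],"jaw":[0,0,0,0,0,0,0]}'
python3 -c "
from h import *;print(robot.sense()['wrist_torque'])"
python3 -m handwheel '{"twist":[[0,0,0],[0,0,0],[0,0,0],[0,0,0],[0,0,0],[0,0,0],[0,0,0]],"translation":[[0,0,0],[0,0,0],[0,0,0],[0,0,-1.5],[0,0,-2.5],[0,0,-2.5],[0,0,0]],"jaw":[0.6,0.6,0.6,0.6,0.6,0.6,0.6]}'
python3 to.py c 70 132 .13 221.87
```

```text
t: 84.25
tool_pos: [0.471, -0.0298, 0.0692]
tool_rot: [-179.9, 0.2, 160.0]
contact_force: [-3.7, -5.1, 11.3]
width: 0.0113
[-1.11075719  1.06464922 -0.13809474]
t: 85.12
tool_pos: [0.4718, -0.0291, 0.1357]
tool_rot: [179.9, 0.3, 160.2]
contact_force: [-0.4, -0.3, -0.2]
width: 0.0514
t 85.12 shift cm [-8.15 28.66  0.64] twist [-0.001  0.005 -0.939] target [6.455e-01 2.130e-01 1.300e-01 2.140e+02] pos [ 0.4718 -0.0291  0.1357] [179.93   0.28 160.22] F [-0.4 -0.3 -0.2] w 0.0514 j7 88.0
```

```bash
python3 -m handwheel '{"twist":[[0,0,0],[0,0,0],[0,0,0],[0,0,0],[0,0,0],[0,0,0],[0,0,0],[0,0,0]],"translation":[[-0.8,2.7,0],[-1,3.7,0],[-1,3.7,0],[-1.1,3.7,0],[-1.1,3.7,0],[-1.1,3.7,0],[-1.1,3.7,0],[-1,3.7,0]],"jaw":[0.6,0.6,0.6,0.6,0.6,0.6,0.6,0.6]}'
python3 -m handwheel '{"twist":[[0,0,-0.16],[0,0,-0.16],[0,0,-0.16],[0,0,-0.16],[0,0,-0.16],[0,0,-0.14],[0,0,0]],"translation":[[0,0,0],[0,0,0],[0,0,0],[0,0,0],[0,0,0],[0,0,0],[0,0,0]],"jaw":[0.6,0.6,0.6,0.6,0.6,0.6,0.6]}'
python3 to.py c 70 132 .067 221.87
```

```text
t: 86.12
tool_pos: [0.6452, 0.2144, 0.1326]
tool_rot: [-179.9, 0.1, 160.3]
contact_force: [0.6, -0.2, 1.0]
width: 0.0513
t: 87.0
tool_pos: [0.6446, 0.213, 0.1329]
tool_rot: [-179.9, -0.0, -146.0]
contact_force: [0.1, 0.2, -0.2]
width: 0.0509
t 87.00 shift cm [-0.08 -0.04  6.59] twist [-0.001 -0.     0.001] target [6.455e-01 2.130e-01 6.700e-02 2.140e+02] pos [0.6446 0.213  0.1329] [-1.7992e+02 -1.0000e-02 -1.4595e+02] F [ 0.1  0.2 -0.2] w 0.0509 j7 115.0
```

```bash
python3 -m handwheel '{"twist":[[0,0,0],[0,0,0],[0,0,0],[0,0,0],[0,0,0]],"translation":[[-0.08,0,2],[0,0,2],[0,0,1.3],[0,0,1.2],[0,0,0]],"jaw":[0.6,0.6,0.6,0.6,0.6]}'
python3 -m handwheel '{"twist":[[0,0,0],[0,0,0],[0,0,0],[0,0,0],[0,0,0]],"translation":[[0,0,0],[0,0,0],[0,0,0],[0,0,0],[0,0,0]],"jaw":[0,0,0,0,0]}'
python3 -c "
from h import *;print(robot.sense()['wrist_torque'])"
python3 -m handwheel '{"twist":[[0,0,0.15],[0,0,0.16],[0,0,0.16],[0,0,0.16],[0,0,0.16],[0,0,0.15],[0,0,0]],"translation":[[0,0,0],[0,0,0],[0,0,0],[0,0,0],[0,0,0],[0,0,0],[0,0,0]],"jaw":[0,0,0,0,0,0,0]}'
python3 -c "
from h import *;print(robot.sense()['wrist_torque'])"
python3 -m handwheel '{"twist":[[0,0,0],[0,0,0],[0,0,0],[0,0,0],[0,0,0],[0,0,0],[0,0,0]],"translation":[[0,0,0],[0,0,0],[0,0,0],[0,0,-1.5],[0,0,-2.5],[0,0,-2.5],[0,0,0]],"jaw":[0.6,0.6,0.6,0.6,0.6,0.6,0.6]}'
python3 to.py c -70 132 .13 167.87
```

```text
t: 87.62
tool_pos: [0.6451, 0.2124, 0.0675]
tool_rot: [-179.9, -0.0, -145.9]
contact_force: [-0.1, -0.1, 0.1]
width: 0.0512
t: 88.25
tool_pos: [0.6452, 0.2136, 0.0695]
tool_rot: [-179.9, 0.1, -145.9]
contact_force: [-7.3, 3.4, 8.0]
width: 0.0112
[ 0.6157335   1.47375112 -0.15007703]
t: 89.12
tool_pos: [0.6453, 0.2128, 0.0694]
tool_rot: [-180.0, 0.1, 160.1]
contact_force: [-7.7, -0.9, 11.0]
width: 0.0115
[-0.32444776  1.76578369 -0.1181735 ]
t: 90.0
tool_pos: [0.6467, 0.2128, 0.1365]
tool_rot: [179.9, 0.3, 160.2]
contact_force: [0.6, -0.3, 0.2]
width: 0.051
t 90.00 shift cm [13.82 -2.91  0.58] twist [0.002 0.005 0.004] target [5.068e-01 2.321e-01 1.300e-01 1.600e+02] pos [0.6467 0.2128 0.1365] [179.9    0.29 160.21] F [ 0.6 -0.3  0.2] w 0.051 j7 69.0
```

```bash
python3 -m handwheel '{"twist":[[0,0,0],[0,0,0],[0,0,0],[0,0,0],[0,0,0]],"translation":[[3.4,-0.7,0],[3.5,-0.7,0],[3.5,-0.8,0],[3.4,-0.7,0],[0,0,0]],"jaw":[0.6,0.6,0.6,0.6,0.6]}'
python3 to.py c -70 132 .067 167.87
```

```text
t: 90.62
tool_pos: [0.5037, 0.2329, 0.1334]
tool_rot: [-180.0, 0.0, 160.3]
contact_force: [1.1, -0.2, 0.6]
width: 0.0514
t 90.62 shift cm [-0.32  0.03  6.64] twist [-0.     0.001  0.006] target [5.068e-01 2.321e-01 6.700e-02 1.600e+02] pos [0.5037 0.2329 0.1334] [-1.7997e+02  3.0000e-02  1.6032e+02] F [ 1.1 -0.2  0.6] w 0.0514 j7 63.0
```

```bash
python3 -m handwheel '{"twist":[[0,0,0],[0,0,0],[0,0,0],[0,0,0],[0,0,0]],"translation":[[0,0,2],[0,0,2],[0,0,1.3],[0,0,1.2],[0,0,0]],"jaw":[0.6,0.6,0.6,0.6,0.6]}'
python3 -m handwheel '{"twist":[[0,0,0],[0,0,0],[0,0,0],[0,0,0],[0,0,0]],"translation":[[0,0,0],[0,0,0],[0,0,0],[0,0,0],[0,0,0]],"jaw":[0,0,0,0,0]}'
python3 -m handwheel '{"twist":[[0,0,0.15],[0,0,0.16],[0,0,0.16],[0,0,0.16],[0,0,0.16],[0,0,0.12],[0,0,0]],"translation":[[0,0,0],[0,0,0],[0,0,0],[0,0,0],[0,0,0],[0,0,0],[0,0,0]],"jaw":[0,0,0,0,0,0,0]}'
python3 -c "
from h import *;print(robot.sense()['wrist_torque'])"
python3 -m handwheel '{"twist":[[0,0,0.1],[0,0,0]],"translation":[[0,0,0],[0,0,0]],"jaw":[0,0]}'
python3 -c "
from h import *;print(robot.sense()['wrist_torque'])"
python3 -m handwheel '{"twist":[[0,0,0.1],[0,0,0]],"translation":[[0,0,0],[0,0,0]],"jaw":[0,0]}'
python3 -c "
from h import *;print(robot.sense()['wrist_torque'])"
```

```text
t: 91.25
tool_pos: [0.5057, 0.2315, 0.0674]
tool_rot: [-179.9, 0.1, 160.2]
contact_force: [-0.1, -0.0, -0.1]
width: 0.0515
t: 91.88
tool_pos: [0.5061, 0.232, 0.0689]
tool_rot: [-180.0, 0.1, 160.2]
contact_force: [-3.1, -1.1, 5.9]
width: 0.0111
t: 92.75
tool_pos: [0.5059, 0.2317, 0.0689]
tool_rot: [179.9, 0.1, 108.0]
contact_force: [-4.9, -3.9, 10.6]
width: 0.0117
[-1.01785758  1.12233005  0.54361753]
t: 93.0
tool_pos: [0.5059, 0.2317, 0.0689]
tool_rot: [179.9, 0.1, 102.4]
contact_force: [-5.0, -5.0, 11.6]
width: 0.0115
[-1.12579436  1.04866746  1.97969947]
t: 93.25
tool_pos: [0.5059, 0.2317, 0.069]
tool_rot: [179.9, 0.2, 96.7]
contact_force: [-5.3, -6.0, 14.4]
width: 0.0109
[-1.37750983  1.20282221  3.30120345]
```

Torque climbs to 3.3 N m from yaw of about 109°, so knob 1 is at its stop. Next is knob 3.

```bash
python3 -m handwheel '{"twist":[[0,0,-0.15],[0,0,0],[0,0,0],[0,0,0],[0,0,0],[0,0,0],[0,0,0],[0,0,0]],"translation":[[0,0,0],[0,0,0],[0,0,0],[0,0,0],[0,0,-1.5],[0,0,-2.5],[0,0,-2.5],[0,0,0]],"jaw":[0,0.6,0.6,0.6,0.6,0.6,0.6,0.6]}'
python3 to.py c 70 -132 .134 167.87
```

```text
t: 94.25
tool_pos: [0.5066, 0.2324, 0.1355]
tool_rot: [179.8, 0.0, 105.2]
contact_force: [0.5, -0.5, -0.5]
width: 0.0512
t 94.25 shift cm [-29.81   2.55   0.18] twist [ 0.003  0.003 -0.957] target [ 6.094e-01 -4.850e-02  1.340e-01  1.600e+02] pos [0.5066 0.2324 0.1355] [1.7977e+02 5.0000e-02 1.0518e+02] F [ 0.5 -0.5 -0.5] w 0.0512 j7 17.0
```

```bash
python3 -m handwheel '{"twist":[[0,0,0],[0,0,0],[0,0,0],[0,0,0],[0,0,0],[0,0,0],[0,0,0],[0,0,0]],"translation":[[-3.2,0.3,0],[-3.8,0.3,0],[-3.8,0.3,0],[-3.8,0.3,0],[-3.8,0.3,0],[-3.8,0.3,0],[-3.8,0.4,0],[-3.8,0.35,0]],"jaw":[0.6,0.6,0.6,0.6,0.6,0.6,0.6,0.6]}'
python3 -m handwheel '{"twist":[[0,0,-0.16],[0,0,-0.16],[0,0,-0.16],[0,0,-0.16],[0,0,-0.16],[0,0,-0.157],[0,0,0]],"translation":[[0,0,0],[0,0,0],[0,0,0],[0,0,0],[0,0,0],[0,0,0],[0,0,0]],"jaw":[0.6,0.6,0.6,0.6,0.6,0.6,0.6]}'
python3 to.py c 70 -132 .067 167.87
```

```text
t: 95.25
tool_pos: [0.6088, -0.0499, 0.1338]
tool_rot: [179.9, 0.1, 105.2]
contact_force: [-1.0, 0.8, 1.0]
width: 0.0511
t: 96.12
tool_pos: [0.6084, -0.0489, 0.1339]
tool_rot: [-180.0, 0.1, 160.0]
contact_force: [-0.5, 0.2, 0.2]
width: 0.0509
t 96.12 shift cm [-0.07  0.07  6.69] twist [-0.001  0.002 -0.001] target [ 6.094e-01 -4.850e-02  6.700e-02  1.600e+02] pos [ 0.6084 -0.0489  0.1339] [-1.7997e+02  1.1000e-01  1.5996e+02] F [-0.5  0.2  0.2] w 0.0509 j7 92.0
```

```bash
python3 -m handwheel '{"twist":[[0,0,0],[0,0,0],[0,0,0],[0,0,0],[0,0,0]],"translation":[[-0.07,0.07,2],[0,0,2],[0,0,1.3],[0,0,1.2],[0,0,0]],"jaw":[0.6,0.6,0.6,0.6,0.6]}'
python3 -m handwheel '{"twist":[[0,0,0],[0,0,0],[0,0,0],[0,0,0],[0,0,0]],"translation":[[0,0,0],[0,0,0],[0,0,0],[0,0,0],[0,0,0]],"jaw":[0,0,0,0,0]}'
python3 -m handwheel '{"twist":[[0,0,0.15],[0,0,0.16],[0,0,0.16],[0,0,0.16],[0,0,0.16],[0,0,0.12],[0,0,0]],"translation":[[0,0,0],[0,0,0],[0,0,0],[0,0,0],[0,0,0],[0,0,0],[0,0,0]],"jaw":[0,0,0,0,0,0,0]}'
python3 -c "
from h import *;print(robot.sense()['wrist_torque'])"
python3 -m handwheel '{"twist":[[0,0,0.1],[0,0,0]],"translation":[[0,0,0],[0,0,0]],"jaw":[0,0]}'
python3 -c "
from h import *;print(robot.sense()['wrist_torque'])"
python3 -m handwheel '{"twist":[[0,0,0.07],[0,0,0]],"translation":[[0,0,0],[0,0,0]],"jaw":[0,0]}'
python3 -c "
from h import *;print(robot.sense()['wrist_torque'])"
python3 -m handwheel '{"twist":[[0,0,-0.1],[0,0,0],[0,0,0],[0,0,0],[0,0,0],[0,0,0],[0,0,0],[0,0,0]],"translation":[[0,0,0],[0,0,0],[0,0,0],[0,0,0],[0,0,-1.5],[0,0,-2.5],[0,0,-2.5],[0,0,0]],"jaw":[0,0.6,0.6,0.6,0.6,0.6,0.6,0.6]}'
python3 to.py c -70 -132 .134 167.87
```

```text
t: 96.75
tool_pos: [0.6091, -0.0486, 0.0679]
tool_rot: [-179.9, 0.1, 160.0]
contact_force: [0.4, -0.2, 0.5]
width: 0.0515
t: 97.38
tool_pos: [0.6098, -0.0487, 0.0696]
tool_rot: [-180.0, 0.2, 160.0]
contact_force: [-0.2, -0.8, 5.6]
width: 0.0113
t: 98.25
tool_pos: [0.6092, -0.0494, 0.0696]
tool_rot: [180.0, 0.2, 107.8]
contact_force: [-7.7, -4.8, 10.3]
width: 0.0116
[-0.91310044  1.60400488  0.55327625]
t: 98.5
tool_pos: [0.6092, -0.0494, 0.0696]
tool_rot: [180.0, 0.2, 102.2]
contact_force: [-7.8, -4.3, 10.6]
width: 0.0112
[-1.07256766  1.76959296  1.89198556]
t: 98.75
tool_pos: [0.6092, -0.0494, 0.0697]
tool_rot: [180.0, 0.2, 98.2]
contact_force: [-9.0, -5.1, 11.8]
width: 0.0116
[-1.16779894  1.86700705  2.83850943]
t: 99.75
tool_pos: [0.6104, -0.0486, 0.1363]
tool_rot: [179.7, 0.1, 103.9]
contact_force: [1.2, -0.0, -0.8]
width: 0.0512
t 99.75 shift cm [  5.22 -13.11   0.16] twist [ 0.003  0.005 -0.98 ] target [ 4.707e-01 -2.940e-02  1.340e-01  1.600e+02] pos [ 0.6104 -0.0486  0.1363] [1.7975e+02 1.5000e-01 1.0388e+02] F [ 1.2 -0.  -0.8] w 0.0512 j7 45.0
```

Knob 3 is at its stop (2.8 N m). Next is knob 2.

```bash
python3 -m handwheel '{"twist":[[0,0,0],[0,0,0],[0,0,0],[0,0,0],[0,0,-0.16],[0,0,-0.16],[0,0,-0.16],[0,0,-0.16],[0,0,-0.17],[0,0,-0.17],[0,0,0]],"translation":[[1.3,-3.2,0],[1.3,-3.3,0],[1.3,-3.3,0],[1.3,-3.3,0],[0,0,0],[0,0,0],[0,0,0],[0,0,0],[0,0,0],[0,0,0],[0,0,0]],"jaw":[0.6,0.6,0.6,0.6,0.6,0.6,0.6,0.6,0.6,0.6,0.6]}'
python3 to.py c -70 -132 .067 167.87
```

```text
t: 101.12
tool_pos: [0.4697, -0.0295, 0.1337]
tool_rot: [-180.0, 0.1, 160.0]
contact_force: [-0.3, 0.0, -0.2]
width: 0.0514
t 101.12 shift cm [-0.07  0.05  6.67] twist [-0.     0.002 -0.001] target [ 4.707e-01 -2.940e-02  6.700e-02  1.600e+02] pos [ 0.4697 -0.0295  0.1337] [-1.7998e+02  1.2000e-01  1.5996e+02] F [-0.3  0.  -0.2] w 0.0514 j7 89.0
```

```bash
python3 -m handwheel '{"twist":[[0,0,0],[0,0,0],[0,0,0],[0,0,0],[0,0,0]],"translation":[[-0.07,0.05,2],[0,0,2],[0,0,1.3],[0,0,1.2],[0,0,0]],"jaw":[0.6,0.6,0.6,0.6,0.6]}'
python3 -m handwheel '{"twist":[[0,0,0],[0,0,0],[0,0,0],[0,0,0],[0,0,0]],"translation":[[0,0,0],[0,0,0],[0,0,0],[0,0,0],[0,0,0]],"jaw":[0,0,0,0,0]}'
python3 -m handwheel '{"twist":[[0,0,0.15],[0,0,0.16],[0,0,0.16],[0,0,0.16],[0,0,0.16],[0,0,0.12],[0,0,0]],"translation":[[0,0,0],[0,0,0],[0,0,0],[0,0,0],[0,0,0],[0,0,0],[0,0,0]],"jaw":[0,0,0,0,0,0,0]}'
python3 -c "
from h import *;print(robot.sense()['wrist_torque'])"
python3 -m handwheel '{"twist":[[0,0,0.1],[0,0,0]],"translation":[[0,0,0],[0,0,0]],"jaw":[0,0]}'
python3 -c "
from h import *;print(robot.sense()['wrist_torque'])"
python3 -m handwheel '{"twist":[[0,0,0.07],[0,0,0]],"translation":[[0,0,0],[0,0,0]],"jaw":[0,0]}'
python3 -c "
from h import *;print(robot.sense()['wrist_torque'])"
python3 -m handwheel '{"twist":[[0,0,-0.1],[0,0,0],[0,0,0],[0,0,0],[0,0,0],[0,0,0],[0,0,0],[0,0,0]],"translation":[[0,0,0],[0,0,0],[0,0,0],[0,0,0],[0,0,-1.5],[0,0,-2.5],[0,0,-2.5],[0,0,0]],"jaw":[0,0.6,0.6,0.6,0.6,0.6,0.6,0.6]}'
python3 to.py c 70 132 .134 167.87
```

```text
t: 101.75
tool_pos: [0.4704, -0.0294, 0.0681]
tool_rot: [-179.9, 0.1, 160.0]
contact_force: [-0.6, 0.1, 0.2]
width: 0.0509
t: 102.38
tool_pos: [0.4709, -0.0297, 0.0692]
tool_rot: [-180.0, 0.2, 160.0]
contact_force: [-3.9, -3.1, 10.0]
width: 0.0113
t: 103.25
tool_pos: [0.4704, -0.0302, 0.0692]
tool_rot: [180.0, 0.2, 107.8]
contact_force: [-7.2, -6.8, 16.3]
width: 0.0114
[-1.54888463  1.78019723  0.45418947]
t: 103.5
tool_pos: [0.4704, -0.0302, 0.0692]
tool_rot: [180.0, 0.2, 102.2]
contact_force: [-9.9, -7.2, 17.8]
width: 0.0115
[-1.68073749  1.92023358  1.89668536]
t: 103.75
tool_pos: [0.4704, -0.0302, 0.0693]
tool_rot: [180.0, 0.2, 98.2]
contact_force: [-9.3, -7.7, 18.7]
width: 0.0116
[-1.80336855  2.09434932  2.77914603]
t: 104.75
tool_pos: [0.4715, -0.029, 0.1355]
tool_rot: [179.8, 0.1, 103.9]
contact_force: [-0.2, 0.4, -0.4]
width: 0.0514
t 104.75 shift cm [19.31 22.7   0.21] twist [ 0.003  0.004 -0.979] target [6.455e-01 2.130e-01 1.340e-01 1.600e+02] pos [ 0.4715 -0.029   0.1355] [1.7976e+02 1.0000e-01 1.0389e+02] F [-0.2  0.4 -0.4] w 0.0514 j7 44.0
```

```bash
python3 -m handwheel '{"twist":[[0,0,0],[0,0,0],[0,0,0],[0,0,0],[0,0,0],[0,0,0],[0,0,0],[0,0,0]],"translation":[[2.1,2.4,0],[2.5,2.9,0],[2.5,2.9,0],[2.5,2.9,0],[2.5,2.9,0],[2.5,2.9,0],[2.4,2.9,0],[2.3,2.9,0]],"jaw":[0.6,0.6,0.6,0.6,0.6,0.6,0.6,0.6]}'
python3 -m handwheel '{"twist":[[0,0,-0.16],[0,0,-0.16],[0,0,-0.16],[0,0,-0.16],[0,0,-0.17],[0,0,-0.17],[0,0,0]],"translation":[[0,0,0],[0,0,0],[0,0,0],[0,0,0],[0,0,0],[0,0,0],[0,0,0]],"jaw":[0.6,0.6,0.6,0.6,0.6,0.6,0.6]}'
python3 to.py c 70 132 .067 167.87
```

```text
t: 105.75
tool_pos: [0.645, 0.2139, 0.1333]
tool_rot: [180.0, 0.1, 103.9]
contact_force: [-0.2, 0.0, 0.3]
width: 0.0512
t: 106.62
tool_pos: [0.6445, 0.2125, 0.1335]
tool_rot: [-180.0, 0.1, 160.0]
contact_force: [0.1, 0.5, -0.1]
width: 0.0513
t 106.62 shift cm [-0.07  0.08  6.65] twist [-0.001  0.002 -0.001] target [6.455e-01 2.130e-01 6.700e-02 1.600e+02] pos [0.6445 0.2125 0.1335] [-1.7996e+02  1.0000e-01  1.5997e+02] F [ 0.1  0.5 -0.1] w 0.0513 j7 71.0
```

```bash
python3 -m handwheel '{"twist":[[0,0,0],[0,0,0],[0,0,0],[0,0,0],[0,0,0]],"translation":[[-0.07,0.07,2],[0,0,2],[0,0,1.3],[0,0,1.2],[0,0,0]],"jaw":[0.6,0.6,0.6,0.6,0.6]}'
python3 -m handwheel '{"twist":[[0,0,0],[0,0,0],[0,0,0],[0,0,0],[0,0,0]],"translation":[[0,0,0],[0,0,0],[0,0,0],[0,0,0],[0,0,0]],"jaw":[0,0,0,0,0]}'
python3 -m handwheel '{"twist":[[0,0,0.15],[0,0,0.16],[0,0,0.16],[0,0,0.16],[0,0,0.16],[0,0,0.12],[0,0,0]],"translation":[[0,0,0],[0,0,0],[0,0,0],[0,0,0],[0,0,0],[0,0,0],[0,0,0]],"jaw":[0,0,0,0,0,0,0]}'
python3 -c "
from h import *;print(robot.sense()['wrist_torque'])"
python3 -m handwheel '{"twist":[[0,0,0.1],[0,0,0]],"translation":[[0,0,0],[0,0,0]],"jaw":[0,0]}'
python3 -c "
from h import *;print(robot.sense()['wrist_torque'])"
python3 -m handwheel '{"twist":[[0,0,0.07],[0,0,0]],"translation":[[0,0,0],[0,0,0]],"jaw":[0,0]}'
python3 -c "
from h import *;print(robot.sense()['wrist_torque'])"
python3 -m handwheel '{"twist":[[0,0,-0.1],[0,0,0],[0,0,0],[0,0,0],[0,0,0],[0,0,0],[0,0,0],[0,0,0]],"translation":[[0,0,0],[0,0,0],[0,0,0],[0,0,0],[0,0,-1.5],[0,0,-2.5],[0,0,-2.5],[0,0,-3]],"jaw":[0,0.6,0.6,0.6,0.6,0.6,0.6,0.6]}'
python3 to.py w .39 -.23 .19 104
```

```text
t: 107.25
tool_pos: [0.6453, 0.2128, 0.0676]
tool_rot: [-179.9, 0.1, 160.0]
contact_force: [0.7, -0.5, 1.5]
width: 0.0511
t: 107.88
tool_pos: [0.6458, 0.2127, 0.0693]
tool_rot: [-180.0, 0.1, 160.0]
contact_force: [-2.5, -3.0, 7.1]
width: 0.0114
t: 108.75
tool_pos: [0.6451, 0.2119, 0.0693]
tool_rot: [-180.0, 0.2, 107.8]
contact_force: [-12.1, -6.4, 13.4]
width: 0.0116
[-1.69616922  2.51340975  0.64098314]
t: 109.0
tool_pos: [0.6451, 0.2119, 0.0694]
tool_rot: [-180.0, 0.2, 102.2]
contact_force: [-11.2, -7.6, 14.5]
width: 0.0115
[-1.79411038  2.51847784  1.97543576]
t: 109.25
tool_pos: [0.6451, 0.2119, 0.0694]
tool_rot: [-180.0, 0.2, 98.2]
contact_force: [-12.3, -9.8, 14.1]
width: 0.0113
[-1.98111332  2.57469888  2.90623139]
t: 110.25
tool_pos: [0.6456, 0.2132, 0.166]
tool_rot: [179.9, 0.1, 103.9]
contact_force: [0.2, 0.9, 0.4]
width: 0.0515
t 110.25 shift cm [-36.89 -35.44  -2.41] twist [ 0.002  0.002 -0.002] target [  0.39  -0.23   0.19 104.  ] pos [0.6456 0.2132 0.166 ] [1.7988e+02 1.0000e-01 1.0388e+02] F [0.2 0.9 0.4] w 0.0515 j7 21.0
```

```bash
python3 -m handwheel '{"twist":[[0,0,0],[0,0,0],[0,0,0],[0,0,0],[0,0,0],[0,0,0],[0,0,0],[0,0,0],[0,0,0],[0,0,0],[0,0,0],[0,0,0]],"translation":[[-3,-2.9,-1],[-3,-2.9,-1],[-3,-3,0],[-3.1,-3,0],[-3.1,-3,0],[-3.1,-3,0],[-3.1,-3,0],[-3.1,-3,0],[-3.1,-3,0],[-3.1,-3,0],[-3.1,-3,0],[0,0,0]],"jaw":[0.6,0.6,0.6,0.6,0.6,0.6,0.6,0.6,0.6,0.6,0.6,0.6]}'
python3 - <<'E'
from h import *
im=robot.capture("top");cv2.imwrite("pics/top12.png",im);im2=robot.capture("scene");cv2.imwrite("pics/scene12.png",im2)
a=cv2.resize(im[180:320,205:395],(800,590),interpolation=2);cv2.imwrite("pics/v12.png",a)
E
```

```text
t: 111.75
tool_pos: [0.4069, -0.1962, 0.1851]
tool_rot: [179.8, 0.1, 103.6]
contact_force: [0.5, 0.3, -0.3]
width: 0.0508
```

View pics/v12.png

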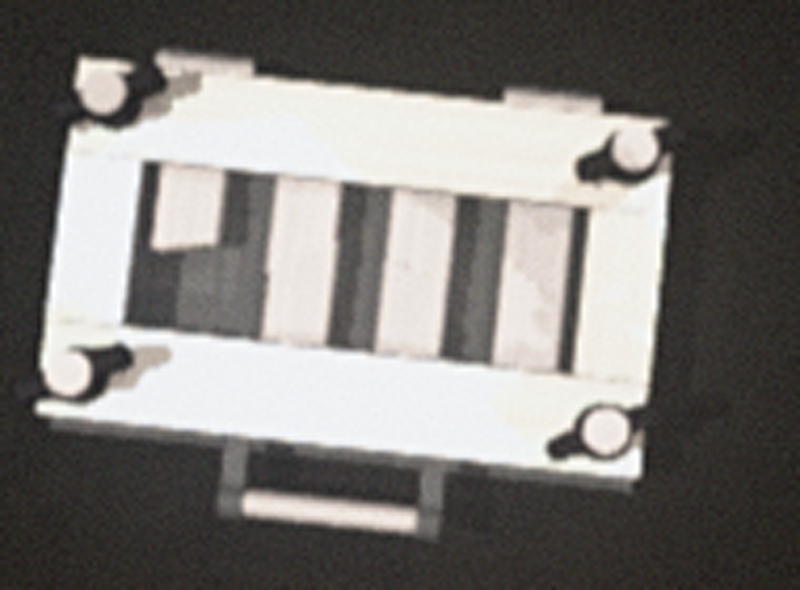

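View pics/scene12.png

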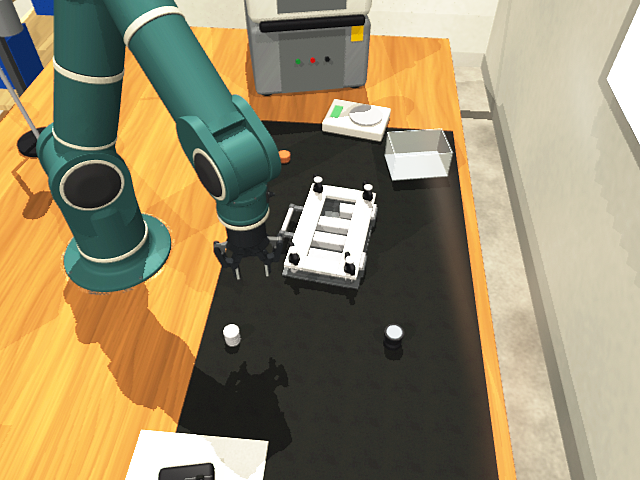

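All four wings lie at the same tightened angle, and the cuts of all three bars show no gap. The coins, at (232,335) and (284,157), and the loupe, at (393,334), have not moved. I hand the job in.

```bash
python3 -c "
from h import *
print(robot.sense()['t'],robot.finish_job())"
```

```text
the job is handed in; nothing more can be done
111.85 None
```

The job is done and handed in at 111.85 s. The three loose halves are back against their mates, the frame is shut, and all four knobs are at their stops. No verdict was reported.

- **Halves:** half_d went to tray_w, half_c to tray_x and half_b to tray_z, each pushed in until the force showed it seated. half_a was not on the bench.
- **Reopened once:** after the first closing, the top view showed a gap at half_c's cut. I think half_c had been knocked while the arm was away. I opened the frame by its handle, pushed half_c back about 2.7 mm, and checked that the gap was gone. Then I closed the frame again, before any knob had been turned.
- **Knobs:** both rounds went in the order 1, 3, 2, 4. The first round brought each knob to about 1.1 rad. The second turned each to its stop, where the torque rose to about 2.8 to 3.3 N m at the same angle on all four.
- **Last pictures:** no gaps, the frame flat, the wings all at the same angle, and the coins and loupe where they stood. The gripper was clear of everything.
- **Off-target reading:** during the first closing my press on the handle reached 87 N at the wrist, below the 120 N limit but more than I meant. Nothing else disagreed.

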